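Load the jar shaker, fit its hold-down cross and release its stop

TASK

Make the jar shaker safe by pressing its red mushroom stop fully down, then stand every sample jar from the paper liner upright in a pocket of the shaker, one to a pocket and fully home. Then fit the hold-down cross onto the square post so that it sits flat and fully down on the post's shoulder, and only after that turn the mushroom stop clockwise as far as it goes to release it. Leave the beaker, the mortar and the wash bottle where they stand.

Things in the scene. Friction and masses are not known exactly. Their poses are not given: they have to be found in the camera images.
- shaker: Jar shaker, fixed. Origin: centre of its underside, below the post; z up; front panel with the stop on its -x side, towards the robot. White housing 190 x 190 mm and grey panel (x -180..-95 mm, y +-95), 45 mm high. On the housing an aluminium block 170 x 170 mm, top 80 mm above the bench, with four round pockets at x, y = +-46 mm, and a post in the middle.
- post_shoulder (a point): On the post's axis at its shoulder, 118 mm above the bench, where the cross rests; axes as the shaker's. Below: round collar 34 mm wide down to the block. Above: steel square section 22 x 22 mm, flats across the shaker's x and y, full width up to 138 mm above the bench, then chamfered to a 13 mm wide tip at 146 mm.
- pocket0 (a point): Centre of the floor of the shaker's pocket at x +46, y +46 mm in the shaker's frame, 52 mm above the bench. The pocket is round, 50 mm wide, 28 mm deep, with a 2 mm chamfered mouth.
- pocket1 (a point): Centre of the floor of the shaker's pocket at x +46, y -46 mm in the shaker's frame, 52 mm above the bench. The pocket is round, 50 mm wide, 28 mm deep, with a 2 mm chamfered mouth.
- pocket2 (a point): Centre of the floor of the shaker's pocket at x -46, y +46 mm in the shaker's frame, 52 mm above the bench. The pocket is round, 50 mm wide, 28 mm deep, with a 2 mm chamfered mouth.
- pocket3 (a point): Centre of the floor of the shaker's pocket at x -46, y -46 mm in the shaker's frame, 52 mm above the bench. The pocket is round, 50 mm wide, 28 mm deep, with a 2 mm chamfered mouth.
- stop (a joint): Travel of the mushroom stop, m: 0 up, 0.006 fully down. A spring holds it up (2 N to start, 5 N fully down) and lifts it again when let go; pressed counts from 0.0045 m on.
- stop_knob (a joint): Turn of the mushroom stop about its vertical axis, rad, growing clockwise seen from above: 0 to 0.15 at the start, 1.2 at its end stop. Friction (0.04 N m) keeps it where it is left. Released (reset) counts from 1.0 rad on.
- stop_top (a point): Centre of the top of the red mushroom stop's grip bar, 99 mm above the bench when up, 138 mm from the post towards the shaker's -x. Bar: 46 mm long (this point's x), 14 wide, 22 tall, on a round head 48 mm wide, 12 tall (upper face 77 mm above the bench), over a yellow disc. Bar and head move down and turn as one, the point with them.
- cross: Hold-down cross, loose, flat on the bench at the robot's left, 0.2 to 0.4 kg. Origin: centre of underside, z up. Four aluminium arms 24 mm wide, 12 thick reach 81 mm from the centre along the diagonals between its x and y. Hub 45 x 45 x 30 mm with a square bore 25 x 25 mm, open below, 30 deep, flats across its x and y. Goes on in any of four quarter turns, arms over the jars.
- cross_bar (a point): A good grasp point in the cross's black grip bar, 50 mm above the cross's underside, axes as the cross's. The bar is 64 mm long (x), 24 mm wide (y) and reaches from 30 (top of the hub) to 66 mm above the underside.
- jar0: One of 3 or 4 identical steel sample jars (one may be absent) standing apart on a white paper liner on the bench at the robot's right. Upright cylinder, 46 mm wide, 62 tall (top 18 mm a black lid of the same width), 0.15 to 0.3 kg, weight low down, foot chamfered 3 mm. Origin: centre of underside, z up; yaw means nothing. Any jar fits any pocket; fully home its top is 114 mm above the bench.
- jar1: One of 3 or 4 identical steel sample jars (one may be absent) standing apart on a white paper liner on the bench at the robot's right. Upright cylinder, 46 mm wide, 62 tall (top 18 mm a black lid of the same width), 0.15 to 0.3 kg, weight low down, foot chamfered 3 mm. Origin: centre of underside, z up; yaw means nothing. Any jar fits any pocket; fully home its top is 114 mm above the bench.
- jar2: One of 3 or 4 identical steel sample jars (one may be absent) standing apart on a white paper liner on the bench at the robot's right. Upright cylinder, 46 mm wide, 62 tall (top 18 mm a black lid of the same width), 0.15 to 0.3 kg, weight low down, foot chamfered 3 mm. Origin: centre of underside, z up; yaw means nothing. Any jar fits any pocket; fully home its top is 114 mm above the bench.
- jar3: One of 3 or 4 identical steel sample jars (one may be absent) standing apart on a white paper liner on the bench at the robot's right. Upright cylinder, 46 mm wide, 62 tall (top 18 mm a black lid of the same width), 0.15 to 0.3 kg, weight low down, foot chamfered 3 mm. Origin: centre of underside, z up; yaw means nothing. Any jar fits any pocket; fully home its top is 114 mm above the bench.
- beaker: Bystander: glass beaker, 72 mm wide, 95 mm tall, beyond the work. Origin: centre of underside. Leave alone.
- mortar: Bystander: white ceramic mortar bowl, 110 mm wide, 60 mm tall. Origin: centre of underside. Leave alone.
- wash_bottle: Bystander: white plastic wash bottle with red cap, 64 mm wide, 160 mm tall. Origin: centre of underside. Leave alone.
Not all that is in view belongs to the job. What is shaped like the jar0 but pink or turquoise is not meant.

How it is judged:
By the outcome, as a careful person would: the job done as asked, in the order asked, and still so for the second after the job is handed in, with the robot touching nothing.
Of jar0, jar1, jar2, jar3 only 3 to 4 are there at a start; the rules pass over those that are not, and their reading is None.
At some moment in a run one of jar0, jar1, jar2, jar3, cross may be knocked a few centimetres aside while the robot is not near it.
It also fails if it takes over 192 s, if anything falls off the work surface, if the arm or the gripper's body presses on something with over 40 N, if the wrist force passes 120 N, or if a joint passes its speed limit or range.

ROBOT

A 6-joint arm with a two-finger parallel gripper is mounted at the origin on the work surface. World frame = base frame: x ahead of the robot, y to its left, z up, the work surface at z = 0. Lengths are in m, angles in rad, forces in N, time in s.
With the tool pointing down it reaches from about 0.25 to 0.725 m from the base axis. Payload 4 kg.
Tool frame: the origin (TCP) lies on the centre line of the jaws, within the pads' length; the fingertips stand 22 mm ahead of it and the grasp point (between the pads) lies 3 mm ahead of it (bot.tip_reach is the distance from the TCP to the fingertips, in m); z points along the fingers, y is the line along which they close (so a half turn about z gives the same grasp; the last joint's range is limited). The gripper opens to 85 mm and grips with 20 to 120 N. Pads are 22 mm wide; open, the fingers measure 114 mm over their backs; the gripper's body (76 mm by 85 mm) begins 54 mm behind the grasp point. The pads swing forward as they close: fully open they stand 13 mm farther back than shut.
Start: joints at [1.315, 0.241, 0.005, 1.335, 0, 1.571], TCP at [0.127, 0.484, 0.253] pointing down, gripper open.
Joint ranges: [-2.72, 2.72], [-1.05, 1.87], [-1.09, 1.28], [-1.99, 2.15], [-1.42, 1.44], [-3.14, 3.14]. Speed limits (rad/s): [2.79, 2.79, 3.14, 3.14, 3.14, 3.14].

INTERFACE

Orientations are given as a unit quaternion [x, y, z, w].
In Python, from workcell import bot gives the robot as it stands. The module is installed in compiled form; this text tells all that it offers.
- The arm moves only by the tool apply_moves, never from a script. Its argument "commands" is a list of rows, each a list of 4 numbers: the shift along the tool's x, y, z scaled (see below), then the turn about the tool's z scaled (see below). In form: [[tx, ty, tz, roll], ...]. A call has exactly 5 rows; each row shifts and turns the commanded pose from where the row before left it, along the tool's axes as they then stand; what a row does not reach is not made up. The controller multiplies each number of a shift by 20 mm and each number of a turn by 60 degrees. A row lasts 1/12 s, in which the tool goes at most 41.7 mm and 7.16 degrees, less where a joint would pass 70% of its speed; a pose out of reach is approached as far as the arm can. A call with a number of a shift or a turn outside -1 to 1 is refused whole. A call with a gripper value outside its range is refused whole. "claw" is the closure, from 0 (fully open) to 1 (shut), set as the call begins (left out, the last holds). The fingers move at their own pace and stop on an object; the grip force is fixed at half the most. Time passes only in rows, so rows that do not move let the fingers close, or fill a call up. It gives the time, the measured TCP pose, the force, the opening and the grip force at its end, in the units of the state.
- bot.get_obs(): the state, without advancing time (a new reading comes with each control period).
- bot.camera(name): name is "side" or "top" or "wrist"; returns a dict with "image" (384x512x3 uint8, blue, green, red), "camera_matrix" (3x3 intrinsics, pixels), "R" (3x3) and "t" (3): a world point X has camera coordinates R X + t. Camera axes: x right, y down, z forward; pixel columns grow to the right and rows downward; lengths in m; the calibration is good to about 2 mm. The wrist camera is an equidistant fisheye: a pixel r from the principal point sees the ray r / f radians off the axis. A picture is of the moment at which its call begins. There is no depth.
- bot.job_done(): hands the job in; it is judged then, once.
The state is a dict: "clock": time; "joint_pos": joint angles; "joint_vel": joint speeds; "tau": joint torques, N m; "eef_pos": TCP position; "tool_rot": TCP orientation; "ft_force": force on the tool from outside, world axes, zero at the start; "ft_torque": the same for the moment, N m; "grip_width": finger opening in m; "grasp_force": force on a finger pad.
Only numpy, scipy, OpenCV 4.12 (cv2) and the standard library are available. Lean on these libraries where they do the work, as an engineer would, in place of code of your own. Each camera call takes 0.05 s, during which the arm holds its last target. There are 200 camera calls.

## Working session

There is one attempt and no reset: what is moved stays moved. The work goes in short steps, Python scripts to look and compute and a tool call to move; the robot and the scene stay as the last step left them, time stands still between calls to the robot, and variables do not carry over. Pictures are saved under pics/ and viewed, at most 14 in all, crops included, and the job is handed in when it is done.

Besides the shell and the picture viewer there is one more tool, called after "Call:" as name([rows], argument=value, ...), one row to a line, values as JSON. apply_moves: Moves the arm, as the interface text tells. Shifts and turns lie within -1 to 1; 1 stands for 20 mm of shift or 60 degrees of turn. Its arguments: {"type":"object","properties":{"commands":{"type":"array","items":{"type":"array","items":{"type":"number","minimum":-1,"maximum":1}}},"claw":{"type":"number"}},"required":["commands"]}

```bash
mkdir -p pics; python3 - <<'E'
from workcell import bot
import cv2,numpy as np
o=bot.get_obs();print({k:np.round(v,3) for k,v in o.items()},bot.tip_reach)
for n in("top","side"):
    c=bot.camera(n);cv2.imwrite(f"pics/{n}0.png",c["image"]);print(n,c["camera_matrix"].round(1).tolist(),c["R"].round(3).tolist(),c["t"].round(3).tolist())
E
```

```text
{'clock': np.float64(0.0), 'joint_pos': array([ 1.315,  0.241,  0.004,  1.335, -0.   ,  1.571]), 'joint_vel': array([ 0.   ,  0.001, -0.002,  0.   , -0.001,  0.001]), 'tau': array([ 1.0000e-03, -3.7232e+01,  2.5241e+01,  1.7000e-02,  0.0000e+00,
        0.0000e+00]), 'eef_pos': array([0.126, 0.483, 0.252]), 'tool_rot': array([ 0.128,  0.992, -0.001, -0.   ]), 'ft_force': array([ 0.895,  1.28 , -0.121]), 'ft_torque': array([ 0.023,  0.04 , -0.011]), 'grasp_force': np.float64(0.0), 'grip_width': np.float64(0.085)} 0.022
top [[355.8, 0.0, 253.5], [0.0, 355.8, 190.6], [0.0, 0.0, 1.0]] [[0.017, -1.0, 0.003], [-0.997, -0.017, -0.079], [0.079, -0.002, -0.997]] [-0.006, 0.528, 1.0]
side [[440.7, 0.0, 254.5], [0.0, 440.7, 189.9], [0.0, 0.0, 1.0]] [[0.7, -0.714, 0.01], [-0.375, -0.379, -0.846], [0.608, 0.589, -0.533]] [-0.357, 0.285, 0.977]
```

View pics/top0.png

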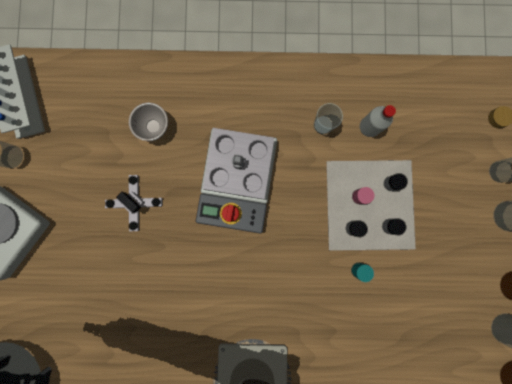

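View pics/side0.png

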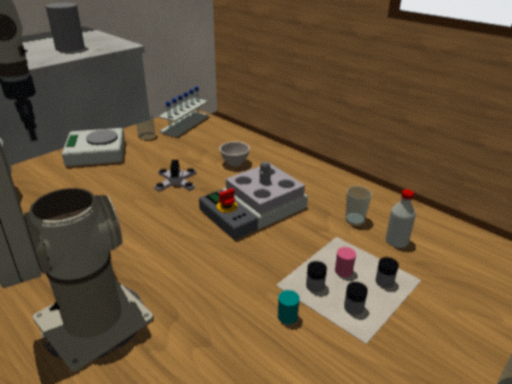

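Top view: three black-lidded steel jars stand on the liner at (398,182), (396,227) and (357,229). The pink one at (365,196) and the turquoise one at (364,272) are decoys, because the lids meant are black. The shaker is at about (238,180), its stop at (231,213) and the cross at (132,203). I'll confirm these in one enlarged crop and measure.

```bash
cat > h.py <<'E'
from workcell import bot
import cv2,numpy as np
def cast(c,uv,z):
    K,R,t=c["camera_matrix"],c["R"],c["t"]
    d=R.T@np.linalg.inv(K)@np.array([uv[0],uv[1],1.]);C=-R.T@t
    return (C+d*(z-C[2])/d[2])[:2]
def proj(c,X):
    p=c["camera_matrix"]@(c["R"]@np.array(X)+c["t"]);return p[:2]/p[2]
def blobs(m,amin,amax):
    n,l,s,ce=cv2.connectedComponentsWithStats(m.astype(np.uint8))
    return [(s[i,4],ce[i],s[i,:4]) for i in range(1,n) if amin<s[i,4]<amax]
def hsv(im): return cv2.cvtColor(im,cv2.COLOR_BGR2HSV)
def jars(c):
    im=c["image"];v=im.max(2)
    return [(b[0],b[1].round(1),cast(c,b[1],.053).round(4)) for b in blobs(v<45,120,900)]
def red(c):
    h=hsv(c["image"]);return ((h[...,0]<6)|(h[...,0]>174))&(h[...,1]>180)&(h[...,2]>70)
E
python3 - <<'E'
from h import *
c=bot.camera("top");im=c["image"];np.save("top.npy",c,allow_pickle=True)
print("C",-c["R"].T@c["t"])
for j in jars(c):print("dark",*j)
for b in blobs(red(c),20,900):print("red",b[0],b[1].round(1),b[2],cast(c,b[1],.085).round(4))
a=cv2.resize(im[120:240,190:284],None,fx=5,fy=5,interpolation=cv2.INTER_CUBIC)
b=cv2.resize(im[155:287,328:416],None,fx=2.27,fy=2.27,interpolation=cv2.INTER_CUBIC)
d=cv2.resize(im[170:240,98:172],None,fx=4.2,fy=4.2,interpolation=cv2.INTER_CUBIC)
o=np.zeros((600,800,3),np.uint8);o[:,:470]=a[:600,:470];o[:300,475:475+b.shape[1]]=b[:300];o[302:302+d.shape[0],475:475+d.shape[1]]=d[:298]
cv2.imwrite("pics/crop1.png",o)
E
```

```text
C [0.44767477 0.00516122 1.03869301]
dark 241 [396.9 181.9] [ 0.5573 -0.3958]
dark 223 [129.2 201.8] [0.4887 0.3471]
dark 235 [395.4 226.3] [ 0.4338 -0.39  ]
dark 225 [357.2 228.3] [ 0.4266 -0.2843]
dark 130 [507.6 285. ] [ 0.2796 -0.694 ]
dark 494 [252.3 374. ] [ 0.0345 -0.0019]
dark 576 [ 25.6 377.1] [0.017  0.6017]
red 97 [389.2 110.8] [384 106  11  11] [ 0.7492 -0.3645]
red 192 [230.2 212.7] [223 205  16  16] [0.4628 0.0647]
```

View pics/crop1.png

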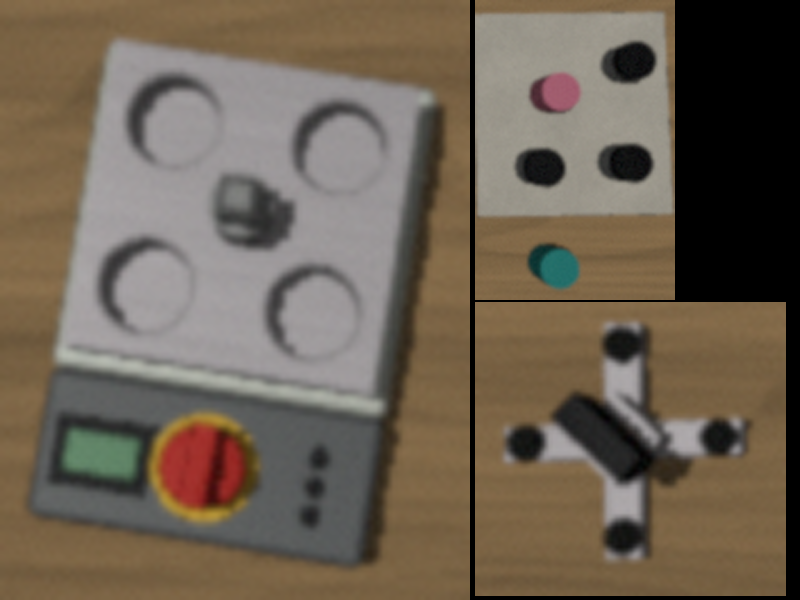

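The crop confirms three black-lidded steel jars on the liner, with pink and turquoise as decoys. The shaker's four pockets show in the crop at (174,122), (340,148), (147,285) and (314,313). The stop's bar lies roughly along shaker x. The cross's arm pads are at (620,344), (525,443), (718,437) and (622,536), and its bar runs along the image diagonal.

```bash
python3 - <<'E'
from h import *
c=np.load("top.npy",allow_pickle=True).item()
P=[cast(c,(190-.5+(x+.5)/5,120-.5+(y+.5)/5),.08) for x,y in((174,122),(340,148),(147,285),(314,313))]
P=np.array(P);ctr=P.mean(0)
ax=(P[0]+P[1]-P[2]-P[3])/4;ay=(P[0]+P[2]-P[1]-P[3])/4
print("post",ctr.round(4),np.hypot(*ax),np.hypot(*ay),np.degrees([np.arctan2(ax[1],ax[0]),np.arctan2(-ay[0],ay[1])]))
y=(np.arctan2(ax[1],ax[0])+np.arctan2(-ay[0],ay[1]))/2;e=np.array([np.cos(y),np.sin(y)])
n=np.array([-e[1],e[0]]);print("yaw",np.degrees(y))
for i,(a,b) in enumerate(((1,1),(1,-1),(-1,1),(-1,-1))):print("pocket",i,(ctr+.046*(a*e+b*n)).round(4),P[i].round(4))
print("stop",ctr-.138*e)
Q=np.array([cast(c,(98-.5+(x-475+.5)/4.2,170-.5+(yy-302+.5)/4.2),.014) for x,yy in((620,344),(525,443),(718,437),(622,536))])
print("cross",Q.mean(0).round(4),[np.degrees(np.arctan2(*(q[::-1]))).round(1) for q in (Q[0]-Q[3],Q[1]-Q[2])],np.linalg.norm(Q-Q.mean(0),axis=1))
h=hsv(c["image"]);m=(h[...,0]>18)&(h[...,0]<30)&(h[...,1]>150)&(h[...,2]>110)
m[:195]=0;m[230:]=0;m[:,:215]=0;m[:,250:]=0
yy,xx=np.nonzero(m|red(c)&(np.arange(384)[:,None]>195));u=(xx>215)&(xx<250)
(cx,cy),r=cv2.minEnclosingCircle(np.c_[xx[u],yy[u]].astype(np.float32));print("yellow",cx,cy,r,cast(c,(cx,cy),.05))
k=red(c)&(np.arange(512)[None]<260);yy,xx=np.nonzero(k);print(cast(c,(xx.mean(),yy.mean()),.08))
E
```

```text
post [0.5984 0.0461] 0.04557217191364291 0.04589950974838386 [-7.91713476 -8.27304766]
yaw -8.09509121029059
pocket 0 [0.6505 0.0851] [0.65   0.0852]
pocket 1 [ 0.6375 -0.006 ] [ 0.6372 -0.0057]
pocket 2 [0.5594 0.0981] [0.5601 0.0977]
pocket 3 [0.5464 0.007 ] [0.5465 0.0069]
stop [0.46182313 0.0654841 ]
cross [0.4887 0.3513] [np.float64(3.1), np.float64(92.8)] [0.06605029 0.06586237 0.0662305  0.06570308]
yellow 230.0546875 213.1015625 10.522287368774414 [0.46236309 0.06743934]
[0.46288373 0.06506006]
```

Call:
apply_moves([
  [0,0,0,-0.11],
  [-0.8,-0.75,0,0],
  [-1,-0.93,0,0],
  [-1,-0.93,0,0],
  [-1,-0.93,0,0],
], claw=1)

```text
clock: 0.57
eef_pos: [0.1921, 0.4019, 0.2529]
tool_rot: [0.07, 0.998, -0.0, -0.0]
ft_force: [1.2, 0.8, 0.5]
grip_width: 0.0253
grasp_force: 0.0
```

Call:
apply_moves([
  [-1,-0.93,0,0],
  [-1,-0.93,0,0],
  [-1,-0.93,0,0],
  [-1,-0.93,0,0],
  [-1,-0.93,0,0],
])

```text
clock: 0.98
eef_pos: [0.2783, 0.2956, 0.2531]
tool_rot: [0.07, 0.998, -0.0, -0.0]
ft_force: [-0.1, -0.2, 0.0]
grip_width: -0.0
grasp_force: 0.0
```

Call:
apply_moves([
  [-1,-0.93,0,0],
  [-1,-0.93,0,0],
  [-1,-0.93,0,0],
  [-1,-0.93,0,0],
  [-1,-0.93,0,0],
])

```text
clock: 1.4
eef_pos: [0.3643, 0.1895, 0.2532]
tool_rot: [0.07, 0.998, -0.0, -0.0]
ft_force: [-0.2, 0.8, -0.3]
grip_width: 0.0001
grasp_force: 0.0
```

Call:
apply_moves([
  [-1,-0.93,0,0],
  [-1,-0.93,0,0],
  [-1,-0.93,0,0],
  [-1,-0.93,0,0],
  [-1,-0.93,0,0],
])

```text
clock: 1.82
eef_pos: [0.4502, 0.0834, 0.2531]
tool_rot: [0.07, 0.998, -0.0, -0.0]
ft_force: [0.7, -0.2, 0.1]
grip_width: 0.0003
grasp_force: 0.0
```

Call:
apply_moves([
  [-0.8,-0.8,0,0],
  [0,0,0.5,0],
  [0,0,0.5,0],
  [0,0,0.5,0],
  [0,0,0,0],
])

```text
clock: 2.23
eef_pos: [0.462, 0.0661, 0.221]
tool_rot: [0.071, 0.998, -0.0, -0.002]
ft_force: [0.1, 0.6, -0.3]
grip_width: 0.0
grasp_force: 0.0
```

Call:
apply_moves([
  [0,0,1,0],
  [0,0,1,0],
  [0,0,1,0],
  [0,0,0.7,0],
  [0,0,0,0],
])

```text
clock: 2.65
eef_pos: [0.4611, 0.0664, 0.1468]
tool_rot: [0.07, 0.998, -0.001, -0.003]
ft_force: [-0.1, 0.1, 0.7]
grip_width: -0.0
grasp_force: 0.0
```

Call:
apply_moves([
  [0,0,0.2,0],
  [0,0,0.2,0],
  [0,0,0.2,0],
  [0,0,0,0],
  [0,0,0,0],
])

```text
clock: 3.07
eef_pos: [0.4636, 0.0666, 0.1377]
tool_rot: [0.07, 0.998, 0.0, 0.0]
ft_force: [0.7, 0.1, 0.7]
grip_width: 0.0003
grasp_force: 0.0
```

Call:
apply_moves([
  [0,0,0.2,0],
  [0,0,0.2,0],
  [0,0,0.1,0],
  [0,0,0,0],
  [0,0,0,0],
])

```text
clock: 3.48
eef_pos: [0.4632, 0.0666, 0.1271]
tool_rot: [0.07, 0.998, -0.0, -0.0]
ft_force: [0.1, 0.3, -0.9]
grip_width: 0.0001
grasp_force: 0.0
```

Call:
apply_moves([
  [0,0,0.1,0],
  [0,0,0.1,0],
  [0,0,0.1,0],
  [0,0,0,0],
  [0,0,0,0],
])

```text
clock: 3.9
eef_pos: [0.4633, 0.0666, 0.1212]
tool_rot: [0.07, 0.998, -0.0, -0.0]
ft_force: [-0.4, 0.7, 0.0]
grip_width: 0.0001
grasp_force: 0.0
```

Call:
apply_moves([
  [0,0,0.1,0],
  [0,0,0.1,0],
  [0,0,0.1,0],
  [0,0,0,0],
  [0,0,0,0],
])

```text
clock: 4.32
eef_pos: [0.4635, 0.0666, 0.1155]
tool_rot: [0.07, 0.998, 0.0, 0.0]
ft_force: [-0.8, -1.0, 4.8]
grip_width: 0.0004
grasp_force: 2.0
```

Call:
apply_moves([
  [0,0,0.05,0],
  [0,0,0.05,0],
  [0,0,0,0],
  [0,0,0,0],
  [0,0,0,0],
])

```text
clock: 4.73
eef_pos: [0.4636, 0.0666, 0.1148]
tool_rot: [0.07, 0.998, 0.0, 0.001]
ft_force: [-3.5, -0.4, 13.7]
grip_width: 0.0002
grasp_force: 6.8
```

Call:
apply_moves([
  [0,0,-0.5,0],
  [0,0,-1,0],
  [0,0,-1,0],
  [0,0,-1,0],
  [0,0,-1,0],
], claw=1)

```text
clock: 5.15
eef_pos: [0.463, 0.0666, 0.2037]
tool_rot: [0.07, 0.998, -0.0, -0.0]
ft_force: [1.1, -1.2, -0.5]
grip_width: 0.0003
grasp_force: 0.0
```

Call:
apply_moves([
  [0,0,-1,0],
  [0,-0.5,0,0],
  [0,-1,0,0],
  [0,-1,0,0],
  [0,-1,0,0],
], claw=0)

```text
clock: 5.57
eef_pos: [0.4529, -0.0036, 0.2223]
tool_rot: [0.07, 0.998, -0.0, -0.001]
ft_force: [0.6, -0.4, 0.6]
grip_width: 0.0605
grasp_force: 0.0
```

```bash
cat >> h.py <<'E'
def go(x,y,z=None):
    o=bot.get_obs();q=o["tool_rot"];p=o["eef_pos"]
    from scipy.spatial.transform import Rotation as Ro
    R=Ro.from_quat(q).as_matrix();d=np.array([x,y,p[2] if z is None else z])-p
    print("pos",p.round(4),"yaw y",np.degrees(np.arctan2(R[1,1],R[0,1])).round(1),"units",(R.T@d/.02).round(2),"w",o["grip_width"].round(4),"F",o["ft_force"].round(1),"g",round(float(o["grasp_force"]),1),"t",o["clock"])
def ctop(f=None):
    c=bot.camera("top")
    if f: cv2.imwrite("pics/"+f,c["image"])
    return c
E
python3 - <<'E'
from h import *
c=ctop()
for j in jars(c):print(*j)
go(.4338,-.39)
E
```

```text
244 [396.8 181.9] [ 0.5573 -0.3956]
227 [129.1 201.8] [0.4887 0.3473]
234 [395.3 226.4] [ 0.4337 -0.3897]
225 [357.2 228.3] [ 0.4266 -0.2843]
129 [507.2 285.1] [ 0.2794 -0.6931]
122 [507.4 372.1] [ 0.0504 -0.6844]Traceback (most recent call last):
  File "<stdin>", line 4, in <module>
  File "h.py", line 22, in go
    print("pos",p.round(4),"yaw y",np.degrees(np.arctan2(R[1,1],R[0,1])).round(1),"units",(R.T@d/.02).round(2),"w",o["grip_width"].round(4),"F",o["ft_force"].round(1),"g",round(float(o["grasp_force"]),1),"t",o["clock"])
                                                                                                                   ^^^^^^^^^^^^^^^^^^^^^
AttributeError: 'float' object has no attribute 'round'
```

```bash
sed -i 's/o\["grip_width"\].round(4)/round(float(o["grip_width"]),4)/' h.py; python3 - <<'E'
from h import *
go(.4266,-.2843)
E
```

```text
pos [ 0.4522 -0.0065  0.2222] yaw y 81.8 units [ -0.71 -13.93   0.04] w 0.0675 F [-1.3 -2.1 -0.8] g 0.0 t 5.6167
```

Call:
apply_moves([
  [-0.05,-1,0,0],
  [-0.05,-1,0,0],
  [-0.05,-1,0,0],
  [-0.05,-1,0,0],
  [-0.05,-1,0,0],
])

```text
clock: 6.03
eef_pos: [0.4437, -0.1035, 0.2222]
tool_rot: [0.07, 0.998, 0.0, -0.001]
ft_force: [0.5, -0.3, -0.7]
grip_width: 0.0855
grasp_force: 0.0
```

Call:
apply_moves([
  [-0.05,-1,0,0],
  [-0.05,-1,0,0],
  [-0.05,-1,0,0],
  [-0.05,-1,0,0],
  [-0.05,-1,0,0],
])

```text
clock: 6.45
eef_pos: [0.4346, -0.2031, 0.2221]
tool_rot: [0.07, 0.998, 0.0, -0.001]
ft_force: [-0.2, 0.0, 1.1]
grip_width: 0.0855
grasp_force: 0.0
```

Call:
apply_moves([
  [-0.05,-1,0,0],
  [-0.05,-1,0,0],
  [-0.05,-1,0,0],
  [-0.05,-1,0,0],
  [0,0,0,0],
])

```text
clock: 6.87
eef_pos: [0.4274, -0.2849, 0.222]
tool_rot: [0.072, 0.997, -0.0, -0.001]
ft_force: [0.3, 1.1, 0.5]
grip_width: 0.0856
grasp_force: 0.0
```

```bash
python3 - <<'E'
from h import *
c=ctop()
for j in jars(c):print(*j)
go(.4266,-.2843,.06)
c=bot.camera("wrist");cv2.imwrite("pics/w1.png",c["image"])
E
```

```text
235 [396.9 181.8] [ 0.5576 -0.3959]
218 [129.2 201.8] [0.4887 0.3471]
pos [ 0.4274 -0.2833  0.222 ] yaw y 81.8 units [ 0.02 -0.06  8.1 ] w 0.0853 F [0.4 0.1 0.2] g 0.0 t 6.9167
```

View pics/w1.png

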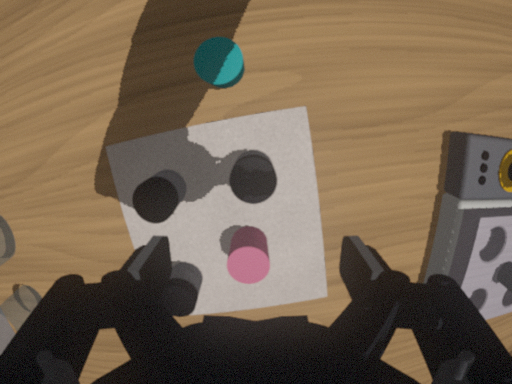

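Wrist view: jar C is at (253,177), in line with the jaws' centre line (column about 255), so it is centred. Going down to grasp it.

Call:
apply_moves([
  [0,0,1,0],
  [0,0,1,0],
  [0,0,1,0],
  [0,0,1,0],
  [0,0,1,0],
])

```text
clock: 7.38
eef_pos: [0.4279, -0.2806, 0.1221]
tool_rot: [0.07, 0.998, 0.0, -0.0]
ft_force: [0.6, -0.1, 0.6]
grip_width: 0.0854
grasp_force: 0.0
```

Call:
apply_moves([
  [0,0,1,0],
  [0,0,1,0],
  [0,0,0.8,0],
  [0,0,0.4,0],
  [0,0,0,0],
])

```text
clock: 7.8
eef_pos: [0.4267, -0.28, 0.0572]
tool_rot: [0.07, 0.998, 0.001, -0.002]
ft_force: [-0.5, 0.0, 0.5]
grip_width: 0.0853
grasp_force: 0.0
```

Call:
apply_moves([
  [0,0,0,0],
  [0,0,0,0],
  [0,0,0,0],
  [0,0,0,0],
  [0,0,0,0],
], claw=1)

```text
clock: 8.22
eef_pos: [0.4294, -0.2828, 0.061]
tool_rot: [0.07, 0.998, -0.001, 0.002]
ft_force: [-0.4, -0.1, 6.6]
grip_width: 0.0444
grasp_force: 61.4
```

Call:
apply_moves([
  [0,0,0,0],
  [0,0,0,0],
  [0,0,0,0],
  [0,0,0,0],
  [0,0,0,0],
])

```text
clock: 8.63
eef_pos: [0.4294, -0.2828, 0.061]
tool_rot: [0.07, 0.998, -0.001, 0.002]
ft_force: [0.1, -1.3, 7.2]
grip_width: 0.0441
grasp_force: 61.4
```

Call:
apply_moves([
  [0,0,-0.4,0],
  [0,0,-1,0],
  [0,0,-1,0],
  [0,0,-1,0],
  [0,0,-1,0],
])

```text
clock: 9.05
eef_pos: [0.4275, -0.2814, 0.1481]
tool_rot: [0.07, 0.998, 0.001, -0.001]
ft_force: [-0.8, -0.6, -2.1]
grip_width: 0.0442
grasp_force: 61.6
```

Call:
apply_moves([
  [0,0,-1,0],
  [0,0,-1,0],
  [0,0,-1,0],
  [0,0,-0.8,0],
  [0,0,0,0],
])

```text
clock: 9.47
eef_pos: [0.4295, -0.2827, 0.227]
tool_rot: [0.07, 0.998, -0.001, 0.003]
ft_force: [0.6, 0.2, -2.2]
grip_width: 0.0443
grasp_force: 61.6
```

```bash
python3 - <<'E'
from h import *
go(.6375,-.006,.225)
c=bot.camera("side")
cv2.imwrite("pics/s1.png",cv2.resize(c["image"][150:350,220:470],None,fx=2,fy=2))
E
```

```text
pos [ 0.4295 -0.2827  0.227 ] yaw y 81.9 units [-8.36 15.16  0.11] w 0.0443 F [ 0.6  0.2 -2.2] g 61.6 t 9.4667
```

View pics/s1.png

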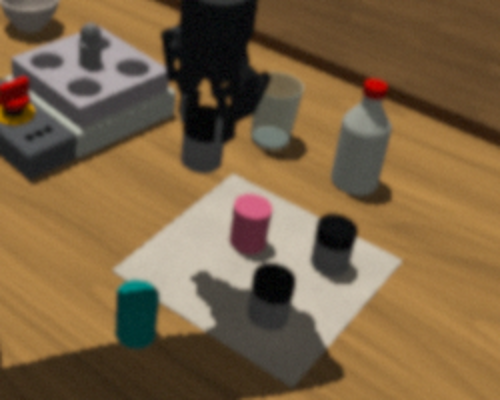

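Side view: jar held upright at (202,145), and the two other black jars still on the liner. Carrying it to pocket 1.

Call:
apply_moves([
  [-0.3,0.55,0,0],
  [-0.53,0.95,0,0],
  [-0.53,0.95,0,0],
  [-0.53,0.95,0,0],
  [-0.53,0.95,0,0],
])

```text
clock: 9.93
eef_pos: [0.4879, -0.2007, 0.2212]
tool_rot: [0.07, 0.998, 0.001, -0.002]
ft_force: [-0.5, -0.2, -2.5]
grip_width: 0.044
grasp_force: 61.7
```

Call:
apply_moves([
  [-0.53,0.95,0,0],
  [-0.53,0.95,0,0],
  [-0.53,0.95,0,0],
  [-0.53,0.95,0,0],
  [-0.53,0.95,0,0],
])

```text
clock: 10.35
eef_pos: [0.5536, -0.1139, 0.221]
tool_rot: [0.07, 0.998, 0.001, -0.002]
ft_force: [0.4, -0.2, -2.5]
grip_width: 0.0444
grasp_force: 61.7
```

Call:
apply_moves([
  [-0.53,0.95,0,0],
  [-0.53,0.95,0,0],
  [-0.53,0.95,0,0],
  [-0.53,0.95,0,0],
  [-0.4,0.8,0,0],
])

```text
clock: 10.77
eef_pos: [0.6167, -0.0296, 0.2206]
tool_rot: [0.07, 0.998, 0.0, -0.002]
ft_force: [1.6, 0.1, -2.2]
grip_width: 0.0444
grasp_force: 61.7
```

Call:
apply_moves([
  [-0.2,0.5,0,0],
  [0,0,0,0],
  [0,0,0,0],
  [0,0,0,0],
  [0,0,0,0],
])

```text
clock: 11.18
eef_pos: [0.6215, -0.0235, 0.2231]
tool_rot: [0.071, 0.997, -0.0, -0.0]
ft_force: [0.4, -0.9, -2.2]
grip_width: 0.0442
grasp_force: 61.7
```

```bash
python3 - <<'E'
from h import *
go(.6375,-.006,.113)
c=bot.camera("side");np.save("s.npy",c,allow_pickle=True)
o=bot.get_obs()["eef_pos"];print([proj(c,[o[0],o[1],o[2]+d]).round(1) for d in (-.061,-.03,0)])
cv2.imwrite("pics/s2.png",cv2.resize(c["image"][100:260,190:390],None,fx=3.5,fy=3.5,interpolation=2))
E
```

```text
pos [ 0.6215 -0.0235  0.2231] yaw y 81.9 units [-0.67  0.98  5.51] w 0.0442 F [ 0.4 -0.9 -2.2] g 61.7 t 11.1833
[array([288.4, 163.1]), array([288.9, 153.4]), array([289.5, 143.8])]
```

View pics/s2.png

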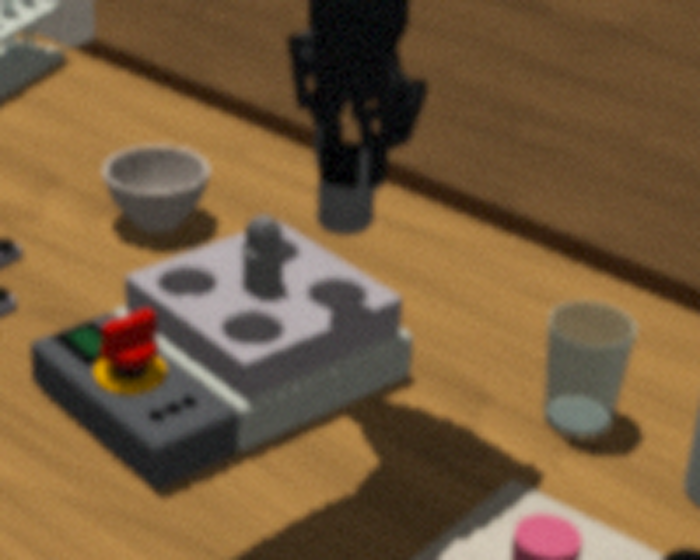

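Side view: the held jar at crop (345,205) lines up with the projected tool axis, so it is centred in the grip. Finishing the approach and going down.

Call:
apply_moves([
  [-0.34,0.5,0,0],
  [-0.33,0.48,0,0],
  [0,0,0,0],
  [0,0,0,0],
  [0,0,0,0],
])

```text
clock: 11.65
eef_pos: [0.6377, -0.0058, 0.2234]
tool_rot: [0.071, 0.998, -0.0, -0.0]
ft_force: [0.1, -0.3, -2.5]
grip_width: 0.0441
grasp_force: 61.8
```

```bash
python3 - <<'E'
from h import *
go(.6375,-.006,.113)
E
```

```text
pos [ 0.6377 -0.0058  0.2234] yaw y 81.9 units [ 0.01 -0.01  5.52] w 0.0441 F [ 0.1 -0.3 -2.5] g 61.8 t 11.65
```

Call:
apply_moves([
  [0,0,0.8,0],
  [0,0,1,0],
  [0,0,1,0],
  [0,0,0.8,0],
  [0,0,0,0],
])

```text
clock: 12.07
eef_pos: [0.6351, -0.0058, 0.1472]
tool_rot: [0.071, 0.997, -0.0, -0.004]
ft_force: [-0.6, 0.2, -3.4]
grip_width: 0.0436
grasp_force: 61.7
```

Call:
apply_moves([
  [0,0,0.25,0],
  [0,0,0.25,0],
  [0,0,0.25,0],
  [0,0,0.25,0],
  [0,0,0,0],
])

```text
clock: 12.48
eef_pos: [0.6382, -0.0051, 0.1308]
tool_rot: [0.07, 0.998, -0.0, -0.0]
ft_force: [-0.1, -0.4, -2.9]
grip_width: 0.0445
grasp_force: 61.7
```

Call:
apply_moves([
  [0,0,0.2,0],
  [0,0,0.2,0],
  [0,0,0.2,0],
  [0,0,0,0],
  [0,0,0,0],
])

```text
clock: 12.9
eef_pos: [0.6383, -0.005, 0.119]
tool_rot: [0.07, 0.998, -0.0, -0.0]
ft_force: [1.6, -0.4, -3.0]
grip_width: 0.0439
grasp_force: 61.7
```

Call:
apply_moves([
  [0,0,0.1,0],
  [0,0,0.1,0],
  [0,0,0.1,0],
  [0,0,0,0],
  [0,0,0,0],
])

```text
clock: 13.32
eef_pos: [0.6383, -0.005, 0.1132]
tool_rot: [0.07, 0.998, 0.0, 0.0]
ft_force: [0.2, -0.0, -2.1]
grip_width: 0.0442
grasp_force: 61.9
```

```bash
python3 - <<'E'
from h import *
go(.6375,-.006,.113)
E
```

```text
pos [ 0.6383 -0.005   0.1132] yaw y 81.9 units [ 0.03 -0.05  0.01] w 0.0442 F [ 0.2 -0.  -2.1] g 61.9 t 13.3167
```

Nearly at the floor. A little more until contact shows, then release and lift.

Call:
apply_moves([
  [0,0,0.08,0],
  [0,0,0.08,0],
  [0,0,0,0],
  [0,0,0,0],
  [0,0,0,0],
])

```text
clock: 13.73
eef_pos: [0.6385, -0.005, 0.1131]
tool_rot: [0.07, 0.998, 0.0, 0.001]
ft_force: [-4.8, -0.4, 9.7]
grip_width: 0.0442
grasp_force: 63.1
```

Call:
apply_moves([
  [0,0,0,0],
  [0,0,0,0],
  [0,0,0,0],
  [0,0,0,0],
  [0,0,0,0],
], claw=0)

```text
clock: 14.15
eef_pos: [0.6381, -0.005, 0.1097]
tool_rot: [0.07, 0.998, -0.0, -0.0]
ft_force: [0.5, -0.1, -0.3]
grip_width: 0.0854
grasp_force: 0.0
```

Call:
apply_moves([
  [0,0,-0.5,0],
  [0,0,-1,0],
  [0,0,-1,0],
  [0,0,-1,0],
  [0,0,-1,0],
])

```text
clock: 14.57
eef_pos: [0.6382, -0.005, 0.2017]
tool_rot: [0.07, 0.998, 0.0, 0.0]
ft_force: [0.8, 1.5, 0.8]
grip_width: 0.0854
grasp_force: 0.0
```

Call:
apply_moves([
  [0,0,-1,0],
  [0,-0.5,0,0],
  [0,-1,0,0],
  [0,-1,0,0],
  [0,-1,0,0],
])

```text
clock: 14.98
eef_pos: [0.6282, -0.0751, 0.2202]
tool_rot: [0.07, 0.998, -0.0, -0.0]
ft_force: [-0.4, 0.9, -0.6]
grip_width: 0.0856
grasp_force: 0.0
```

Call:
apply_moves([
  [0,-1,0,0],
  [0,-1,0,0],
  [0,-1,0,0],
  [0,-1,0,0],
  [0,-1,0,0],
])

```text
clock: 15.4
eef_pos: [0.6139, -0.1747, 0.2199]
tool_rot: [0.07, 0.998, -0.0, -0.0]
ft_force: [0.8, -0.2, -0.0]
grip_width: 0.0855
grasp_force: 0.0
```

```bash
python3 - <<'E'
from h import *
c=ctop("t2.png")
for j in jars(c):print(*j)
b=[cast(c,j[1],.105).round(4) for j in jars(c) if 190<j[1][0]<290];print("at jar-top height",b)
go(.4338,-.39,.22);go(.5573,-.3958,.22)
E
```

```text
266 [361.4  79.1] [ 0.8505 -0.2988]
586 [324.7 141.4] [ 0.6683 -0.1944]
242 [258.  148.5] [ 0.6445 -0.007 ]
231 [129.2 201.9] [0.4885 0.3472]
183 [507.3 285.1] [ 0.2794 -0.6933]
144 [507.2 372.4] [ 0.0495 -0.6839]
at jar-top height [array([ 0.6342, -0.0064])]
pos [ 0.6132 -0.1787  0.2198] yaw y 81.7 units [  7.35 -11.75   0.03] w 0.0852 F [ 1.6 -1.9 -1.2] g 0.0 t 15.45
pos [ 0.6132 -0.1787  0.2198] yaw y 81.7 units [  1.2  -11.15   0.02] w 0.0852 F [ 1.6 -1.9 -1.2] g 0.0 t 15.45
```

Call:
apply_moves([
  [0.1,-1,0,0],
  [0.1,-1,0,0],
  [0.1,-1,0,0],
  [0.1,-1,0,0],
  [0.1,-1,0,0],
])

```text
clock: 15.87
eef_pos: [0.5899, -0.272, 0.2199]
tool_rot: [0.07, 0.998, 0.0, -0.0]
ft_force: [0.4, -0.3, 0.9]
grip_width: 0.0856
grasp_force: 0.0
```

```bash
python3 - <<'E'
from h import *
c=ctop("t3.png")
for j in jars(c):print(*j)
go(.5573,-.3958,.22)
E
```

```text
571 [441.5  92.9] [ 0.814  -0.5266]
232 [257.9 148.4] [ 0.6447 -0.0069]
171 [392.4 180.7] [ 0.5602 -0.3833]
214 [129.2 201.9] [0.4886 0.3471]
460 [245.9 359.8] [0.0711 0.016 ]
pos [ 0.5887 -0.276   0.2197] yaw y 81.7 units [ 0.69 -6.15  0.  ] w 0.0851 F [ 0.1 -1.9 -0.6] g 0.0 t 15.9167
```

View pics/t3.png

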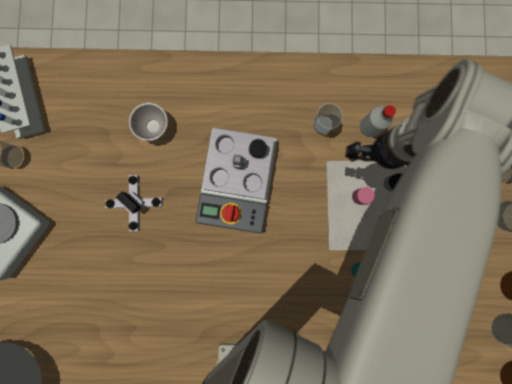

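Top view: jar seated in pocket 1 at (258,148). The arm now hides the other two jars, so I'll use the wrist camera there.

Call:
apply_moves([
  [0.1,-1,0,0],
  [0.1,-1,0,0],
  [0.1,-1,0,0],
  [0.1,-1,0,0],
  [0.1,-1,0,0],
])

```text
clock: 16.33
eef_pos: [0.5661, -0.3695, 0.2199]
tool_rot: [0.07, 0.998, 0.0, -0.0]
ft_force: [-0.5, 0.7, -0.2]
grip_width: 0.0852
grasp_force: 0.0
```

Call:
apply_moves([
  [0.1,-0.8,0,0],
  [0,0,0,0],
  [0,0,0,0],
  [0,0,0,0],
  [0,0,0,0],
])

```text
clock: 16.75
eef_pos: [0.5628, -0.3831, 0.2201]
tool_rot: [0.07, 0.998, 0.0, -0.0]
ft_force: [0.4, -0.9, 0.3]
grip_width: 0.0855
grasp_force: 0.0
```

```bash
cat >> h.py <<'E'
def castw(c,uv,z):
    K,R,t=c["camera_matrix"],c["R"],c["t"]
    d=np.array([(uv[0]-K[0,2])/K[0,0],(uv[1]-K[1,2])/K[1,1]]);r=np.hypot(*d)
    d=R.T@np.r_[d/r*np.sin(r),np.cos(r)];C=-R.T@t
    return (C+d*(z-C[2])/d[2])[:2]
E
python3 - <<'E'
from h import *
go(.5573,-.3958,.061)
c=bot.camera("wrist");im=c["image"];v=im.max(2)
for b in blobs(v<58,300,6000):print(b[0],b[1].round(1),castw(c,b[1],.058).round(4))
h=hsv(im);m=(h[...,1]>90)&((h[...,0]>165)|(h[...,0]<3))
for b in blobs(m,300,6000):print("pink",b[0],b[1].round(1),castw(c,b[1],.045).round(4))
cv2.imwrite("pics/w2.png",im)
E
```

```text
pos [ 0.5628 -0.3831  0.2201] yaw y 82.0 units [ 0.18 -0.67  7.96] w 0.0855 F [ 0.4 -0.9  0.3] g 0.0 t 16.75
1876 [226.8  50.2] [ 0.4342 -0.3931]
998 [501.7  64.4] [ 0.4568 -0.0667]
1016 [235.7 181.4] [ 0.5612 -0.4033]
```

View pics/w2.png

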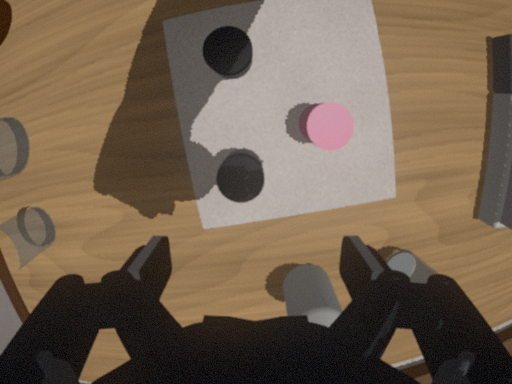

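Wrist view: jar A at (228,51), jar B at (241,176), pink decoy at (329,126) clear of the fingers' path. Grasping B.

Call:
apply_moves([
  [0.07,-0.36,0,0],
  [0.07,-0.36,0,0],
  [0,0,0.5,0],
  [0,0,1,0],
  [0,0,1,0],
])

```text
clock: 17.22
eef_pos: [0.5579, -0.3987, 0.17]
tool_rot: [0.071, 0.998, -0.001, 0.001]
ft_force: [-0.1, 0.2, -1.3]
grip_width: 0.0855
grasp_force: 0.0
```

Call:
apply_moves([
  [0,0,1,0],
  [0,0,1,0],
  [0,0,1,0],
  [0,0,1,0],
  [0,0,0,0],
])

```text
clock: 17.63
eef_pos: [0.5545, -0.396, 0.084]
tool_rot: [0.07, 0.998, 0.003, -0.004]
ft_force: [-0.8, 0.6, -0.4]
grip_width: 0.0852
grasp_force: 0.0
```

Call:
apply_moves([
  [0,0,0.8,0],
  [0,0,0.5,0],
  [0,0,0.3,0],
  [0,0,0,0],
  [0,0,0,0],
])

```text
clock: 18.05
eef_pos: [0.5575, -0.398, 0.0582]
tool_rot: [0.07, 0.998, 0.0, -0.0]
ft_force: [0.4, 0.1, -1.2]
grip_width: 0.0857
grasp_force: 0.0
```

Call:
apply_moves([
  [0,0,0,0],
  [0,0,0,0],
  [0,0,0,0],
  [0,0,0,0],
  [0,0,0,0],
], claw=1)

```text
clock: 18.47
eef_pos: [0.5582, -0.3982, 0.0594]
tool_rot: [0.07, 0.998, -0.0, 0.001]
ft_force: [0.8, 1.2, 3.5]
grip_width: 0.0442
grasp_force: 61.5
```

Call:
apply_moves([
  [0,0,0,0],
  [0,0,0,0],
  [0,0,0,0],
  [0,0,0,0],
  [0,0,0,0],
])

```text
clock: 18.88
eef_pos: [0.5583, -0.3982, 0.0593]
tool_rot: [0.07, 0.998, -0.0, 0.001]
ft_force: [0.2, 1.4, 4.9]
grip_width: 0.0441
grasp_force: 61.6
```

Call:
apply_moves([
  [0,0,-0.5,0],
  [0,0,-1,0],
  [0,0,-1,0],
  [0,0,-1,0],
  [0,0,-1,0],
])

```text
clock: 19.3
eef_pos: [0.5567, -0.3976, 0.1479]
tool_rot: [0.07, 0.998, 0.001, -0.001]
ft_force: [-0.2, 0.3, -2.6]
grip_width: 0.0445
grasp_force: 61.6
```

Call:
apply_moves([
  [0,0,-1,0],
  [0,0,-1,0],
  [0,0,-1,0],
  [0,0,-0.7,0],
  [0,0.5,0,0],
])

```text
clock: 19.72
eef_pos: [0.5594, -0.3903, 0.2254]
tool_rot: [0.071, 0.997, -0.002, 0.002]
ft_force: [0.4, -0.9, -1.8]
grip_width: 0.0443
grasp_force: 61.7
```

Call:
apply_moves([
  [-0.05,1,0,0],
  [-0.05,1,0,0],
  [-0.05,1,0,0],
  [-0.05,1,0,0],
  [-0.05,1,0,0],
])

```text
clock: 20.13
eef_pos: [0.577, -0.2877, 0.22]
tool_rot: [0.07, 0.998, 0.001, -0.002]
ft_force: [0.1, -0.5, -2.5]
grip_width: 0.0446
grasp_force: 61.7
```

Call:
apply_moves([
  [-0.05,1,0,0],
  [-0.05,1,0,0],
  [-0.05,1,0,0],
  [-0.05,1,0,0],
  [-0.05,1,0,0],
])

```text
clock: 20.55
eef_pos: [0.5958, -0.1894, 0.22]
tool_rot: [0.07, 0.998, 0.001, -0.002]
ft_force: [0.1, 0.5, -2.9]
grip_width: 0.0441
grasp_force: 61.7
```

Call:
apply_moves([
  [-0.05,1,0,0],
  [-0.05,1,0,0],
  [-0.05,1,0,0],
  [-0.05,1,0,0],
  [-0.05,1,0,0],
])

```text
clock: 20.97
eef_pos: [0.6146, -0.0913, 0.2201]
tool_rot: [0.07, 0.998, 0.0, -0.002]
ft_force: [-0.2, 0.2, -2.5]
grip_width: 0.0442
grasp_force: 61.7
```

Call:
apply_moves([
  [-0.05,1,0,0],
  [-0.05,1,0,0],
  [-0.05,1,0,0],
  [-0.05,1,0,0],
  [-0.05,1,0,0],
])

```text
clock: 21.38
eef_pos: [0.6335, 0.0068, 0.22]
tool_rot: [0.07, 0.998, -0.0, -0.002]
ft_force: [0.3, 0.1, -1.8]
grip_width: 0.0444
grasp_force: 61.7
```

Call:
apply_moves([
  [-0.05,1,0,0],
  [-0.05,1,0,0],
  [0,0.8,0,0],
  [0,0.4,0,0],
  [0,0,0,0],
])

```text
clock: 21.8
eef_pos: [0.6452, 0.0704, 0.2209]
tool_rot: [0.069, 0.998, 0.0, -0.001]
ft_force: [-0.2, -0.1, -2.4]
grip_width: 0.0444
grasp_force: 61.7
```

```bash
python3 - <<'E'
from h import *
go(.6505,.0851,.1113)
c=ctop()
for j in jars(c):print(*j)
E
```

```text
pos [0.6452 0.0704 0.2209] yaw y 82.1 units [-0.17  0.76  5.48] w 0.0444 F [-0.2 -0.1 -2.4] g 61.7 t 21.8
251 [258.5 147.7] [ 0.6469 -0.0085]
230 [129.2 201.9] [0.4885 0.3472]
239 [395.5 226.4] [ 0.4337 -0.3901]
159 [507.4 285.2] [ 0.2791 -0.6935]
150 [507.2 372.8] [ 0.0486 -0.6838]
```

Call:
apply_moves([
  [-0.08,0.4,0,0],
  [-0.09,0.36,0,0],
  [0,0,0,0],
  [0,0,0.5,0],
  [0,0,0.5,0],
])

```text
clock: 22.27
eef_pos: [0.6519, 0.0824, 0.2021]
tool_rot: [0.071, 0.998, 0.0, 0.001]
ft_force: [-0.1, 0.1, -3.2]
grip_width: 0.044
grasp_force: 61.8
```

Call:
apply_moves([
  [0,0,0.9,0],
  [0,0,0.9,0],
  [0,0,0.8,0],
  [0,0,0,0],
  [0,0,0,0],
])

```text
clock: 22.68
eef_pos: [0.6498, 0.0822, 0.1479]
tool_rot: [0.071, 0.998, -0.001, -0.002]
ft_force: [-0.4, -0.1, -3.0]
grip_width: 0.0444
grasp_force: 61.7
```

```bash
python3 - <<'E'
from h import *
go(.6505,.0851,.1113)
E
```

```text
pos [0.6498 0.0822 0.1479] yaw y 81.9 units [-0.02  0.15  1.83] w 0.0444 F [-0.4 -0.1 -3. ] g 61.7 t 22.6833
```

Call:
apply_moves([
  [0,0.14,0,0],
  [0,0,0.3,0],
  [0,0,0.3,0],
  [0,0,0.3,0],
  [0,0,0,0],
])

```text
clock: 23.1
eef_pos: [0.6508, 0.0855, 0.1305]
tool_rot: [0.07, 0.998, -0.0, -0.001]
ft_force: [-0.4, -0.0, -3.3]
grip_width: 0.0445
grasp_force: 61.7
```

Call:
apply_moves([
  [0,0,0.2,0],
  [0,0,0.2,0],
  [0,0,0.2,0],
  [0,0,0,0],
  [0,0,0,0],
])

```text
clock: 23.52
eef_pos: [0.6514, 0.0855, 0.1196]
tool_rot: [0.07, 0.998, -0.0, -0.0]
ft_force: [0.2, 0.2, -3.1]
grip_width: 0.0443
grasp_force: 61.7
```

Call:
apply_moves([
  [0,0,0.1,0],
  [0,0,0.08,0],
  [0,0,0.08,0],
  [0,0,0,0],
  [0,0,0,0],
])

```text
clock: 23.93
eef_pos: [0.6516, 0.0856, 0.1148]
tool_rot: [0.07, 0.998, -0.0, -0.0]
ft_force: [-0.2, 0.0, -2.3]
grip_width: 0.0445
grasp_force: 61.7
```

Call:
apply_moves([
  [0,0,0.1,0],
  [0,0,0.08,0],
  [0,0,0,0],
  [0,0,0,0],
  [0,0,0,0],
])

```text
clock: 24.35
eef_pos: [0.6518, 0.0856, 0.1114]
tool_rot: [0.07, 0.998, 0.0, 0.0]
ft_force: [0.4, 0.5, -1.6]
grip_width: 0.0441
grasp_force: 61.8
```

Call:
apply_moves([
  [0,0,0.05,0],
  [0,0,0.03,0],
  [0,0,0,0],
  [0,0,0,0],
  [0,0,0,0],
])

```text
clock: 24.77
eef_pos: [0.652, 0.0856, 0.1114]
tool_rot: [0.07, 0.998, 0.0, 0.001]
ft_force: [-1.5, 0.1, 5.0]
grip_width: 0.0442
grasp_force: 62.6
```

Call:
apply_moves([
  [0,0,0,0],
  [0,0,0,0],
  [0,0,0,0],
  [0,0,0,0],
  [0,0,0,0],
], claw=0)

```text
clock: 25.18
eef_pos: [0.6517, 0.0856, 0.1095]
tool_rot: [0.07, 0.998, -0.0, -0.0]
ft_force: [-0.5, -0.5, 0.6]
grip_width: 0.0852
grasp_force: 0.0
```

Call:
apply_moves([
  [0,0,-0.5,0],
  [0,0,-1,0],
  [0,0,-1,0],
  [0,0,-1,0],
  [0,0,-1,0],
])

```text
clock: 25.6
eef_pos: [0.6517, 0.0856, 0.2014]
tool_rot: [0.07, 0.998, 0.0, 0.0]
ft_force: [-0.1, 0.4, -0.3]
grip_width: 0.0856
grasp_force: 0.0
```

Call:
apply_moves([
  [0,0,-1,0],
  [0.1,-0.5,0,0],
  [0.3,-1,0,0],
  [0.3,-1,0,0],
  [0.3,-1,0,0],
])

```text
clock: 26.02
eef_pos: [0.6215, 0.0183, 0.2197]
tool_rot: [0.07, 0.998, -0.0, -0.0]
ft_force: [-0.7, 0.0, -0.8]
grip_width: 0.0853
grasp_force: 0.0
```

Call:
apply_moves([
  [0.3,-1,0,0],
  [0.3,-1,0,0],
  [0.3,-1,0,0],
  [0.3,-1,0,0],
  [0.3,-1,0,0],
])

```text
clock: 26.43
eef_pos: [0.5775, -0.0769, 0.2197]
tool_rot: [0.07, 0.998, -0.0, -0.0]
ft_force: [0.3, -0.2, 0.1]
grip_width: 0.0854
grasp_force: 0.0
```

```bash
python3 - <<'E'
from h import *
go(.4337,-.39,.22)
c=ctop()
for j in jars(c):print(*j, cast(c,j[1],.105).round(4))
E
```

```text
pos [ 0.5775 -0.0769  0.2197] yaw y 81.9 units [ 4.920e+00 -1.651e+01 -1.000e-02] w 0.0854 F [ 0.3 -0.2  0.1] g 0.0 t 26.4333
260 [224.4 142.3] [0.6605 0.0876] [0.6493 0.0832]
341 [261.4 152.1] [ 0.6346 -0.0168] [ 0.6246 -0.0156]
234 [129.2 201.9] [0.4884 0.3473] [0.4863 0.3291]
241 [395.3 226.4] [ 0.4337 -0.3897] [ 0.4343 -0.3688]
200 [507.3 285.1] [ 0.2793 -0.6932] [ 0.2883 -0.6564]
185 [506.9 373.4] [ 0.0471 -0.6831] [ 0.0682 -0.6467]
```

Call:
apply_moves([
  [0.3,-1,0,0],
  [0.3,-1,0,0],
  [0.3,-1,0,0],
  [0.3,-1,0,0],
  [0.3,-1,0,0],
])

```text
clock: 26.9
eef_pos: [0.5338, -0.1715, 0.2197]
tool_rot: [0.07, 0.998, -0.0, -0.0]
ft_force: [-0.3, -0.1, -0.2]
grip_width: 0.0852
grasp_force: 0.0
```

Call:
apply_moves([
  [0.3,-1,0,0],
  [0.3,-1,0,0],
  [0.3,-1,0,0],
  [0.3,-1,0,0],
  [0.3,-1,0,0],
])

```text
clock: 27.32
eef_pos: [0.4901, -0.2663, 0.2197]
tool_rot: [0.07, 0.998, -0.0, -0.0]
ft_force: [0.2, -0.1, -0.5]
grip_width: 0.0855
grasp_force: 0.0
```

Call:
apply_moves([
  [0.3,-1,0,0],
  [0.3,-1,0,0],
  [0.3,-1,0,0],
  [0.3,-1,0,0],
  [0.3,-1,0,0],
])

```text
clock: 27.73
eef_pos: [0.4463, -0.361, 0.2197]
tool_rot: [0.07, 0.998, 0.0, -0.0]
ft_force: [0.9, -0.7, 0.1]
grip_width: 0.0853
grasp_force: 0.0
```

Call:
apply_moves([
  [0.2,-0.7,0,0],
  [0,0,0,0],
  [0,0,0,0],
  [0,0,0,0],
  [0,0,0,0],
])

```text
clock: 28.15
eef_pos: [0.4417, -0.3725, 0.2197]
tool_rot: [0.07, 0.998, 0.0, -0.0]
ft_force: [0.1, 0.2, -0.7]
grip_width: 0.0854
grasp_force: 0.0
```

```bash
python3 - <<'E'
from h import *
go(.4337,-.39,.06)
c=bot.camera("wrist");im=c["image"];v=im.max(2)
v[:, :150]=255;v[:,360:]=255;v[235:]=255
m=v<60
for b in blobs(m,400,6000):
    print(b[0],b[1].round(1),b[2],castw(c,b[1],.06).round(4))
E
```

```text
pos [ 0.4417 -0.3725  0.2197] yaw y 82.0 units [ 0.27 -0.92  7.98] w 0.0854 F [ 0.1  0.2 -0.7] g 0.0 t 28.15
1401 [232.5 176.3] [211 150  47  48] [ 0.4341 -0.3949]
```

Call:
apply_moves([
  [0.13,-0.48,0,0],
  [0.13,-0.48,0,0],
  [0,0,0.5,0],
  [0,0,1,0],
  [0,0,1,0],
])

```text
clock: 28.62
eef_pos: [0.4336, -0.3926, 0.1693]
tool_rot: [0.071, 0.997, -0.001, 0.001]
ft_force: [-0.3, 0.1, 0.3]
grip_width: 0.0853
grasp_force: 0.0
```

Call:
apply_moves([
  [0,0,1,0],
  [0,0,1,0],
  [0,0,1,0],
  [0,0,1,0],
  [0,0,0,0],
])

```text
clock: 29.03
eef_pos: [0.4306, -0.3895, 0.0845]
tool_rot: [0.07, 0.998, 0.003, -0.004]
ft_force: [-0.7, 1.2, -0.1]
grip_width: 0.0852
grasp_force: 0.0
```

Call:
apply_moves([
  [0,0,0.8,0],
  [0,0,0.5,0],
  [0,0,0.3,0],
  [0,0,0,0],
  [0,0,0,0],
])

```text
clock: 29.45
eef_pos: [0.4334, -0.3918, 0.0579]
tool_rot: [0.07, 0.998, 0.0, -0.0]
ft_force: [0.4, -1.6, 0.0]
grip_width: 0.0852
grasp_force: 0.0
```

Call:
apply_moves([
  [0,0,0,0],
  [0,0,0,0],
  [0,0,0,0],
  [0,0,0,0],
  [0,0,0,0],
], claw=1)

```text
clock: 29.87
eef_pos: [0.4341, -0.3921, 0.0588]
tool_rot: [0.07, 0.998, -0.001, 0.001]
ft_force: [0.3, 0.6, 4.0]
grip_width: 0.0441
grasp_force: 61.3
```

Call:
apply_moves([
  [0,0,0,0],
  [0,0,0,0],
  [0,0,0,0],
  [0,0,0,0],
  [0,0,0,0],
])

```text
clock: 30.28
eef_pos: [0.4341, -0.3921, 0.0588]
tool_rot: [0.07, 0.998, -0.001, 0.001]
ft_force: [-0.7, 0.2, 6.5]
grip_width: 0.0447
grasp_force: 61.4
```

Call:
apply_moves([
  [0,0,-0.5,0],
  [0,0,-1,0],
  [0,0,-1,0],
  [0,0,-1,0],
  [0,0,-1,0],
])

```text
clock: 30.7
eef_pos: [0.4328, -0.3912, 0.1481]
tool_rot: [0.07, 0.998, 0.001, -0.001]
ft_force: [0.2, 0.8, -2.4]
grip_width: 0.044
grasp_force: 61.5
```

Call:
apply_moves([
  [0,0,-1,0],
  [0,0,-1,0],
  [0,0,-1,0],
  [0,0,-0.7,0],
  [0,0.5,0,0],
])

```text
clock: 31.12
eef_pos: [0.4357, -0.384, 0.2251]
tool_rot: [0.071, 0.997, -0.002, 0.002]
ft_force: [1.2, -1.3, -1.8]
grip_width: 0.0441
grasp_force: 61.7
```

Call:
apply_moves([
  [-0.13,1,0,0],
  [-0.13,1,0,0],
  [-0.13,1,0,0],
  [-0.13,1,0,0],
  [-0.13,1,0,0],
])

```text
clock: 31.53
eef_pos: [0.4609, -0.2825, 0.2201]
tool_rot: [0.07, 0.998, 0.001, -0.001]
ft_force: [-0.4, 0.6, -2.4]
grip_width: 0.0447
grasp_force: 61.7
```

Call:
apply_moves([
  [-0.13,1,0,0],
  [-0.13,1,0,0],
  [-0.13,1,0,0],
  [-0.13,1,0,0],
  [-0.13,1,0,0],
])

```text
clock: 31.95
eef_pos: [0.4876, -0.1854, 0.2202]
tool_rot: [0.07, 0.998, 0.001, -0.001]
ft_force: [0.1, -0.3, -1.8]
grip_width: 0.0443
grasp_force: 61.7
```

Call:
apply_moves([
  [-0.13,1,0,0],
  [-0.13,1,0,0],
  [-0.13,1,0,0],
  [-0.13,1,0,0],
  [-0.13,1,0,0],
])

```text
clock: 32.37
eef_pos: [0.5143, -0.0884, 0.2202]
tool_rot: [0.07, 0.998, 0.0, -0.002]
ft_force: [-0.2, -0.1, -2.2]
grip_width: 0.0444
grasp_force: 61.7
```

Call:
apply_moves([
  [-0.13,1,0,0],
  [-0.13,1,0,0],
  [-0.13,0.8,0,0],
  [-0.1,0.5,0,0],
  [0,0,0,0],
])

```text
clock: 32.78
eef_pos: [0.534, -0.0241, 0.2205]
tool_rot: [0.069, 0.998, 0.0, -0.001]
ft_force: [0.2, 0.0, -2.6]
grip_width: 0.0445
grasp_force: 61.7
```

```bash
python3 - <<'E'
from h import *
go(.5464,.007,.1108)
E
```

```text
pos [ 0.534  -0.0241  0.2205] yaw y 82.1 units [-0.41  1.62  5.49] w 0.0445 F [ 0.2  0.  -2.6] g 61.7 t 32.7833
```

Call:
apply_moves([
  [-0.2,0.7,0,0],
  [-0.2,0.6,0,0],
  [0,0.3,0,0],
  [0,0,0,0],
  [0,0,0,0],
])

```text
clock: 33.2
eef_pos: [0.5465, 0.0041, 0.2214]
tool_rot: [0.07, 0.998, -0.0, -0.0]
ft_force: [0.2, -0.4, -2.3]
grip_width: 0.0444
grasp_force: 61.8
```

Call:
apply_moves([
  [0,0,0.5,0],
  [0,0,1,0],
  [0,0,1,0],
  [0,0,1,0],
  [0,0,0,0],
])

```text
clock: 33.62
eef_pos: [0.5433, 0.0035, 0.1469]
tool_rot: [0.071, 0.997, -0.001, -0.005]
ft_force: [-1.4, 0.4, -3.4]
grip_width: 0.0441
grasp_force: 61.7
```

```bash
python3 - <<'E'
from h import *
go(.5464,.007,.1108)
E
```

```text
pos [0.5433 0.0035 0.1469] yaw y 81.9 units [-0.15  0.2   1.8 ] w 0.0441 F [-1.4  0.4 -3.4] g 61.7 t 33.6167
```

Call:
apply_moves([
  [0,0.14,0,0],
  [0,0,0,0],
  [0,0,0.2,0],
  [0,0,0.2,0],
  [0,0,0,0],
])

```text
clock: 34.03
eef_pos: [0.5473, 0.007, 0.1437]
tool_rot: [0.07, 0.998, -0.0, 0.0]
ft_force: [-0.2, -0.8, -2.6]
grip_width: 0.0439
grasp_force: 61.8
```

Call:
apply_moves([
  [0,0,0.3,0],
  [0,0,0.3,0],
  [0,0,0.2,0],
  [0,0,0,0],
  [0,0,0,0],
])

```text
clock: 34.45
eef_pos: [0.5468, 0.0071, 0.1271]
tool_rot: [0.07, 0.998, -0.0, -0.001]
ft_force: [-0.3, 0.0, -1.8]
grip_width: 0.0444
grasp_force: 61.8
```

Call:
apply_moves([
  [0,0,0.15,0],
  [0,0,0.1,0],
  [0,0,0.1,0],
  [0,0,0,0],
  [0,0,0,0],
])

```text
clock: 34.87
eef_pos: [0.5472, 0.0071, 0.1206]
tool_rot: [0.07, 0.998, -0.0, -0.0]
ft_force: [0.6, 0.0, -3.1]
grip_width: 0.0443
grasp_force: 61.8
```

Call:
apply_moves([
  [0,0,0.2,0],
  [0,0,0.15,0],
  [0,0,0.1,0],
  [0,0,0,0],
  [0,0,0,0],
])

```text
clock: 35.28
eef_pos: [0.5471, 0.007, 0.1115]
tool_rot: [0.07, 0.998, -0.0, -0.0]
ft_force: [0.0, 0.2, -2.7]
grip_width: 0.0443
grasp_force: 62.0
```

Call:
apply_moves([
  [0,0,0.07,0],
  [0,0,0.05,0],
  [0,0,0,0],
  [0,0,0,0],
  [0,0,0,0],
])

```text
clock: 35.7
eef_pos: [0.5476, 0.0071, 0.1108]
tool_rot: [0.07, 0.998, 0.0, 0.001]
ft_force: [-2.3, 0.7, 5.7]
grip_width: 0.0445
grasp_force: 63.0
```

Call:
apply_moves([
  [0,0,0,0],
  [0,0,0,0],
  [0,0,0,0],
  [0,0,0,0],
  [0,0,0,0],
], claw=0)

```text
clock: 36.12
eef_pos: [0.5473, 0.007, 0.1092]
tool_rot: [0.07, 0.998, -0.0, -0.0]
ft_force: [-0.6, -0.8, -0.0]
grip_width: 0.0854
grasp_force: 0.0
```

Call:
apply_moves([
  [0,0,-0.5,0],
  [0,0,-1,0],
  [0,0,-1,0],
  [0,0,-1,0],
  [0,0,-1,0],
])

```text
clock: 36.53
eef_pos: [0.5472, 0.0071, 0.2009]
tool_rot: [0.07, 0.998, 0.0, 0.0]
ft_force: [0.0, -0.3, -0.3]
grip_width: 0.0855
grasp_force: 0.0
```

Call:
apply_moves([
  [0,0,-1,0],
  [0,0.5,0,0],
  [0,1,0,0],
  [0,1,0,0],
  [0,1,0,0],
])

```text
clock: 36.95
eef_pos: [0.557, 0.0773, 0.2193]
tool_rot: [0.071, 0.998, 0.0, 0.0]
ft_force: [0.1, 0.1, -0.4]
grip_width: 0.0852
grasp_force: 0.0
```

Call:
apply_moves([
  [0,1,0,0],
  [0,1,0,0],
  [0,1,0,0],
  [0,1,0,0],
  [0,0,0,0],
])

```text
clock: 37.37
eef_pos: [0.5683, 0.1594, 0.2187]
tool_rot: [0.068, 0.998, 0.001, -0.0]
ft_force: [-0.4, 0.3, 0.1]
grip_width: 0.0854
grasp_force: 0.0
```

```bash
python3 - <<'E'
from h import *
c=ctop("t4.png")
for j in jars(c):print(*j)
go(.4887,.3513,.22)
im=c["image"]
cv2.imwrite("pics/t4c.png",cv2.resize(im[100:250,90:290],None,fx=4,fy=4,interpolation=cv2.INTER_CUBIC))
E
```

```text
364 [167.1 111.7] [0.7452 0.2516]
245 [224.2 142.2] [0.6607 0.0882]
238 [257.9 148.5] [ 0.6446 -0.0068]
567 [197.1 162.9] [0.6007 0.1624]
272 [252.4 181. ] [0.5527 0.007 ]
691 [252.5 215.2] [0.4575 0.005 ]
pos [0.568  0.1577 0.2187] yaw y 82.1 units [ 5.25  9.05 -0.06] w 0.0851 F [-0.5 -0.3  0.3] g 0.0 t 37.4167
```

View pics/t4c.png

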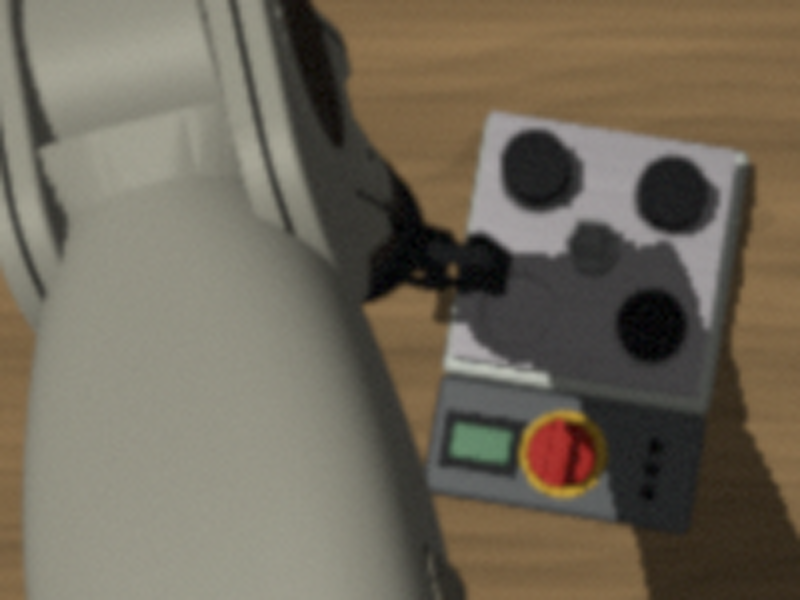

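Top view: jars seated in pockets 0, 1 and 3, at crop (540,170), (673,193) and (651,325). The arm hides the cross. Moving over it, then looking with the wrist camera.

Call:
apply_moves([
  [0.6,1,0,0],
  [0.6,1,0,0],
  [0.6,1,0,0],
  [0.6,1,0,0],
  [0.6,1,0,0],
])

```text
clock: 37.83
eef_pos: [0.5223, 0.2629, 0.2191]
tool_rot: [0.071, 0.997, -0.0, -0.0]
ft_force: [0.7, -0.6, 0.4]
grip_width: 0.0852
grasp_force: 0.0
```

Call:
apply_moves([
  [0.6,1,0,0],
  [0.6,1,0,0],
  [0.6,1,0,0],
  [0.4,0.8,0,0],
  [0,0,0,0],
])

```text
clock: 38.25
eef_pos: [0.4886, 0.3467, 0.219]
tool_rot: [0.069, 0.998, 0.0, -0.0]
ft_force: [-0.2, -1.0, 0.7]
grip_width: 0.0858
grasp_force: 0.0
```

Call:
apply_moves([
  [0,0,0,-0.117],
  [0,0,0,-0.117],
  [0,0,0,-0.117],
  [0,0,0,-0.117],
  [0,0,0,-0.117],
])

```text
clock: 38.67
eef_pos: [0.4902, 0.343, 0.2191]
tool_rot: [-0.236, 0.972, -0.0, -0.0]
ft_force: [0.4, 0.7, 0.3]
grip_width: 0.0855
grasp_force: 0.0
```

Call:
apply_moves([
  [0,0,0,-0.117],
  [0,0,0,-0.117],
  [0,0,0,-0.116],
  [0,0,0,0],
  [0,0,0,0],
])

```text
clock: 39.08
eef_pos: [0.4902, 0.3434, 0.2192]
tool_rot: [-0.405, 0.914, -0.0, -0.0]
ft_force: [0.6, 0.3, 0.9]
grip_width: 0.0855
grasp_force: 0.0
```

```bash
python3 - <<'E'
from h import *
go(.4887,.3513,.054)
c=bot.camera("wrist");im=c["image"];np.save("wc.npy",c,allow_pickle=True)
cv2.imwrite("pics/w3.png",im)
E
```

```text
pos [0.4902 0.3434 0.2192] yaw y 137.8 units [-0.25  0.33  8.26] w 0.0855 F [0.6 0.3 0.9] g 0.0 t 39.0833
```

View pics/w3.png

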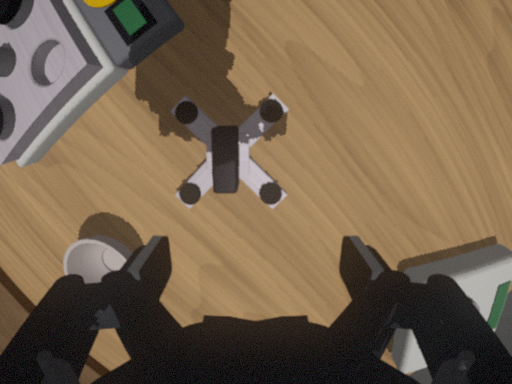

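Wrist view: the cross's pads are at (186,111), (272,111), (189,193) and (270,193). Its bar, from (226,126) to (225,192), is parallel to the tool's x axis.

```bash
python3 - <<'E'
from h import *
c=np.load("wc.npy",allow_pickle=True).item()
Q=np.array([castw(c,u,.014) for u in((186,111),(272,111),(189,193),(270,193))])
m=Q.mean(0);print(m,np.linalg.norm(Q-m,axis=1).round(4),[np.degrees(np.arctan2(*(Q[a]-Q[b])[::-1])).round(1) for a,b in((0,3),(1,2))])
B=[castw(c,u,.066) for u in((212.5,126),(238.5,126),(238,192),(212.5,192))];B=np.array(B);print(B.mean(0),np.degrees(np.arctan2(*((B[0]+B[1]-B[2]-B[3])[::-1]))))
go(*(m*.5+np.array([.4887,.3513])*.5),.054)
E
```

```text
[0.49763563 0.30655538] [0.0665 0.0661 0.0664 0.0657] [np.float64(-87.4), np.float64(-178.0)]
[0.49594634 0.30690781] -133.5652158708997
pos [0.4902 0.3435 0.2192] yaw y 137.8 units [ 0.44 -0.6   8.26] w 0.0854 F [ 0.   0.7 -0.1] g 0.0 t 39.1333
```

```bash
python3 - <<'E'
from h import *
c=np.load("wc.npy",allow_pickle=True).item()
print(castw(c,(50,62),.08), "expect .5594 .0981")
go(.4970,.3068,.054)
E
```

```text
[0.55639968 0.10357273] expect .5594 .0981
pos [0.4902 0.3435 0.2192] yaw y 137.8 units [ 1.13 -1.48  8.26] w 0.0854 F [ 0.   0.7 -0.1] g 0.0 t 39.1333
```

The cross really has been knocked about 45 mm aside: the wrist camera puts the empty pocket where expected, so its reading of the cross holds. Re-centring over the new position and measuring again.

Call:
apply_moves([
  [0.55,-0.75,0,0],
  [0.55,-0.75,0,0],
  [0,0,0,0],
  [0,0,0,0],
  [0,0,0,0],
])

```text
clock: 39.55
eef_pos: [0.4977, 0.3081, 0.2194]
tool_rot: [-0.406, 0.914, 0.0, 0.0]
ft_force: [-0.5, -0.1, -1.0]
grip_width: 0.0855
grasp_force: 0.0
```

```bash
python3 - <<'E'
from h import *
go(.4970,.3068,.054)
c=bot.camera("wrist");im=c["image"];h=hsv(im);v=im.max(2).copy()
v[225:]=255
for b in blobs(v<55,150,4000):
    s=b[2];print(b[0],b[1].round(1),s,castw(c,b[1],.014).round(4),castw(c,b[1],.066).round(4))
y,x=np.nonzero((v<55));
n,l=cv2.connectedComponents((v<55).astype(np.uint8))
for i in range(1,n):
    k=l==i
    if 900<k.sum()<4000:
        yy,xx=np.nonzero(k);print(cv2.minAreaRect(np.c_[xx,yy].astype(np.float32)))
E
```

```text
pos [0.4977 0.3081 0.2194] yaw y 138.0 units [ 0.07 -0.02  8.27] w 0.0855 F [-0.5 -0.1 -1. ] g 0.0 t 39.55
1187 [19.4 15.2] [ 0  0 45 35] [ 0.5869 -0.0852] [ 0.5653 -0.0307]
3204 [165.4  41. ] [127   0  83  84] [0.4712 0.1286] [0.4681 0.149 ]
830 [  9.4 136.2] [  0 115  23  45] [0.7187 0.0298] [0.676  0.0659]
391 [212.5 129.9] [202 119  22  23] [0.5012 0.2409] [0.4932 0.2434]
198 [254.5 150.4] [243 146  24  11] [0.4824 0.289 ] [0.4775 0.2837]
((22.0, 17.0), (34.0, 44.0), 90.0)
((158.96905517578125, 37.44093322753906), (68.89339447021484, 81.00444793701172), 54.21102523803711)
```

```bash
python3 - <<'E'
from h import *
c=bot.camera("wrist");np.save("wc.npy",c,allow_pickle=True)
cv2.imwrite("pics/w4.png",cv2.resize(c["image"][90:250,150:360],None,fx=3.7,fy=3.7,interpolation=2))
E
```

```text
(no output)
```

View pics/w4.png

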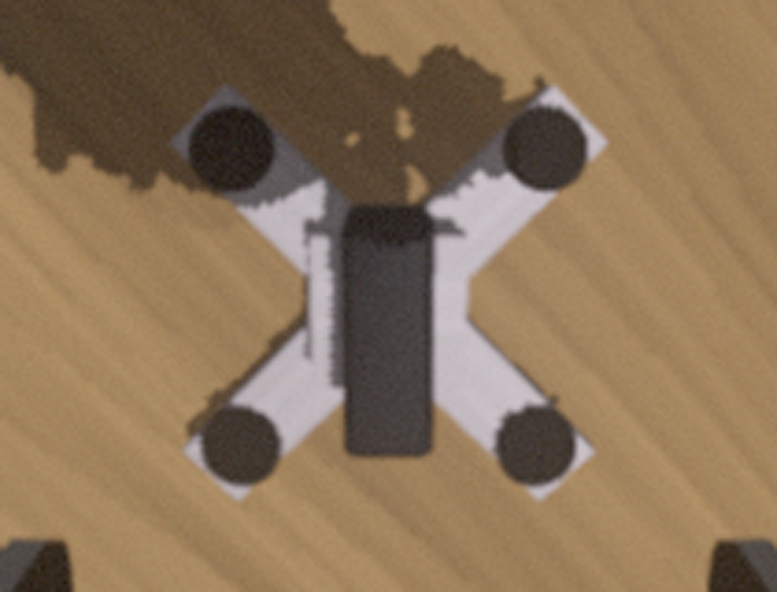

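Wrist crop: pads at (231,149), (545,148), (241,445) and (537,445). The bar is centred at column 388 between jaws centred at 391, and is parallel to the tool's x axis.

```bash
python3 - <<'E'
from h import *
c=np.load("wc.npy",allow_pickle=True).item()
f=lambda x,y:(150-.5+(x+.5)/3.7,90-.5+(y+.5)/3.7)
Q=np.array([castw(c,f(*u),.014) for u in((231,149),(545,148),(241,445),(537,445))])
m=Q.mean(0);print(m,np.linalg.norm(Q-m,axis=1).round(4),[np.degrees(np.arctan2(*(Q[a]-Q[b])[::-1])).round(1) for a,b in((0,3),(1,2))])
B=np.array([castw(c,f(*u),.066) for u in((347,207),(431,207),(431,455),(347,455))]);print(B.mean(0),np.linalg.norm(B[0]-B[3]),np.linalg.norm(B[0]-B[1]),np.degrees(np.arctan2(*((B[0]+B[1]-B[2]-B[3])[::-1]))))
go(*m,.055)
E
```

```text
[0.49767693 0.30652455] [0.0657 0.0657 0.0657 0.0659] [np.float64(-86.7), np.float64(-177.0)]
[0.49612054 0.3052261 ] 0.06557714635027535 0.020983769227665646 -132.00551852491674
pos [0.4975 0.3085 0.2193] yaw y 138.0 units [ 0.07 -0.08  8.22] w 0.0851 F [ 0.3  0.4 -0.1] g 0.0 t 39.65
```

Call:
apply_moves([
  [0.07,-0.08,0,0],
  [0,0,0.5,0],
  [0,0,1,0],
  [0,0,1,0],
  [0,0,1,0],
])

```text
clock: 40.07
eef_pos: [0.4976, 0.3061, 0.148]
tool_rot: [-0.407, 0.913, 0.0, 0.0]
ft_force: [-0.0, -0.3, -0.7]
grip_width: 0.0854
grasp_force: 0.0
```

Call:
apply_moves([
  [0,0,1,0],
  [0,0,1,0],
  [0,0,1,0],
  [0,0,0.7,0],
  [0,0,0,0],
])

```text
clock: 40.48
eef_pos: [0.495, 0.3045, 0.0709]
tool_rot: [-0.407, 0.913, -0.0, -0.004]
ft_force: [-0.3, -0.7, -0.3]
grip_width: 0.0854
grasp_force: 0.0
```

Call:
apply_moves([
  [0,0,0.5,0],
  [0,0,0.2,0],
  [0,0,0.2,0],
  [0,0,0,0],
  [0,0,0,0],
])

```text
clock: 40.9
eef_pos: [0.4981, 0.3061, 0.0577]
tool_rot: [-0.407, 0.913, 0.0, 0.0]
ft_force: [0.4, -0.5, 0.9]
grip_width: 0.0853
grasp_force: 0.0
```

```bash
python3 - <<'E'
from h import *
go(.49767,.30652,.056)
E
```

```text
pos [0.4981 0.3061 0.0577] yaw y 138.0 units [-0.    0.03  0.09] w 0.0853 F [ 0.4 -0.5  0.9] g 0.0 t 40.9
```

Call:
apply_moves([
  [0,0.03,0.08,0],
  [0,0,0,0],
  [0,0,0,0],
  [0,0,0,0],
  [0,0,0,0],
], claw=1)

```text
clock: 41.32
eef_pos: [0.4975, 0.3063, 0.0559]
tool_rot: [-0.407, 0.913, 0.0, 0.0]
ft_force: [0.7, -0.5, -0.4]
grip_width: 0.0257
grasp_force: 0.0
```

Call:
apply_moves([
  [0,0,0,0],
  [0,0,0,0],
  [0,0,0,0],
  [0,0,0,0],
  [0,0,0,0],
])

```text
clock: 41.73
eef_pos: [0.4976, 0.3065, 0.0561]
tool_rot: [-0.407, 0.913, 0.0, 0.0]
ft_force: [-0.4, 0.2, 3.2]
grip_width: 0.0235
grasp_force: 60.3
```

Call:
apply_moves([
  [0,0,0,0],
  [0,0,0,0],
  [0,0,0,0],
  [0,0,0,0],
  [0,0,0,0],
])

```text
clock: 42.15
eef_pos: [0.4976, 0.3065, 0.0561]
tool_rot: [-0.407, 0.913, 0.0, 0.0]
ft_force: [-0.6, 0.7, 4.8]
grip_width: 0.0233
grasp_force: 60.5
```

Call:
apply_moves([
  [0,0,-0.5,0],
  [0,0,-1,0],
  [0,0,-1,0],
  [0,0,-1,0],
  [0,0,-1,0],
])

```text
clock: 42.57
eef_pos: [0.4962, 0.3053, 0.1452]
tool_rot: [-0.407, 0.913, -0.001, -0.002]
ft_force: [0.8, 0.5, -3.5]
grip_width: 0.0235
grasp_force: 59.4
```

Call:
apply_moves([
  [0,0,-1,0],
  [0,0,-1,0],
  [0,0,-1,0],
  [0,0,-1,0],
  [0,0,-0.5,0],
])

```text
clock: 42.98
eef_pos: [0.4975, 0.3061, 0.2374]
tool_rot: [-0.407, 0.913, -0.0, 0.0]
ft_force: [0.7, 0.2, -3.1]
grip_width: 0.0231
grasp_force: 59.6
```

Call:
apply_moves([
  [0,0,0,0.117],
  [0,0,0,0.117],
  [0,0,0,0.117],
  [0,0,0,0.117],
  [0,0,0,0.117],
])

```text
clock: 43.4
eef_pos: [0.4966, 0.3056, 0.2341]
tool_rot: [-0.11, 0.994, -0.001, -0.002]
ft_force: [-0.1, 0.2, -3.1]
grip_width: 0.0232
grasp_force: 59.5
```

Call:
apply_moves([
  [0,0,0,0.117],
  [0,0,0,0.117],
  [0,0,0,0.117],
  [0,0,0,0],
  [0,0,0,0],
])

```text
clock: 43.82
eef_pos: [0.4968, 0.3058, 0.2345]
tool_rot: [0.069, 0.998, -0.001, -0.001]
ft_force: [0.2, 0.5, -3.6]
grip_width: 0.0231
grasp_force: 59.5
```

```bash
python3 - <<'E'
from h import *
go(.5984,.0461,.1741)
E
```

```text
pos [0.4968 0.3058 0.2345] yaw y 82.1 units [ -6.83 -12.15   3.03] w 0.0231 F [ 0.2  0.5 -3.6] g 59.5 t 43.8167
```

Call:
apply_moves([
  [-0.3,-0.5,0,0],
  [-0.56,-1,0,0],
  [-0.56,-1,0,0],
  [-0.56,-1,0,0],
  [-0.56,-1,0,0],
])

```text
clock: 44.23
eef_pos: [0.5352, 0.2083, 0.2354]
tool_rot: [0.07, 0.998, -0.0, -0.0]
ft_force: [0.5, -0.2, -3.6]
grip_width: 0.0236
grasp_force: 59.5
```

Call:
apply_moves([
  [-0.56,-1,0,0],
  [-0.56,-1,0,0],
  [-0.56,-1,0,0],
  [-0.56,-1,0,0],
  [-0.56,-1,0,0],
])

```text
clock: 44.65
eef_pos: [0.5764, 0.101, 0.2355]
tool_rot: [0.07, 0.998, -0.0, -0.0]
ft_force: [-0.9, 0.4, -3.5]
grip_width: 0.0229
grasp_force: 59.5
```

Call:
apply_moves([
  [-0.56,-1,0,0],
  [-0.56,-1,0,0],
  [-0.2,-0.4,0,0],
  [0,0,0,0],
  [0,0,0,0],
])

```text
clock: 45.07
eef_pos: [0.5953, 0.0514, 0.2354]
tool_rot: [0.071, 0.997, 0.0, -0.001]
ft_force: [0.8, -0.7, -4.4]
grip_width: 0.023
grasp_force: 59.6
```

Call:
apply_moves([
  [0,0,0,0],
  [0,0,0,0],
  [0,0,0,0],
  [0,0,0,0],
  [0,0,0,0],
])

```text
clock: 45.48
eef_pos: [0.5955, 0.0526, 0.2358]
tool_rot: [0.07, 0.998, 0.0, 0.0]
ft_force: [-0.8, -0.1, -3.7]
grip_width: 0.0231
grasp_force: 59.6
```

```bash
python3 - <<'E'
from h import *
go(.5984,.0461,.1741)
c=bot.camera("side")
print(proj(c,[.5984,.0461,.146]))
cv2.imwrite("pics/s3.png",cv2.resize(c["image"][110:250,180:330],None,fx=4,fy=4,interpolation=2))
E
```

```text
pos [0.5955 0.0526 0.2358] yaw y 82.0 units [-0.19 -0.3   3.08] w 0.0231 F [-0.8 -0.1 -3.7] g 59.6 t 45.4833
[264.79861677 162.51102623]
```

View pics/s3.png

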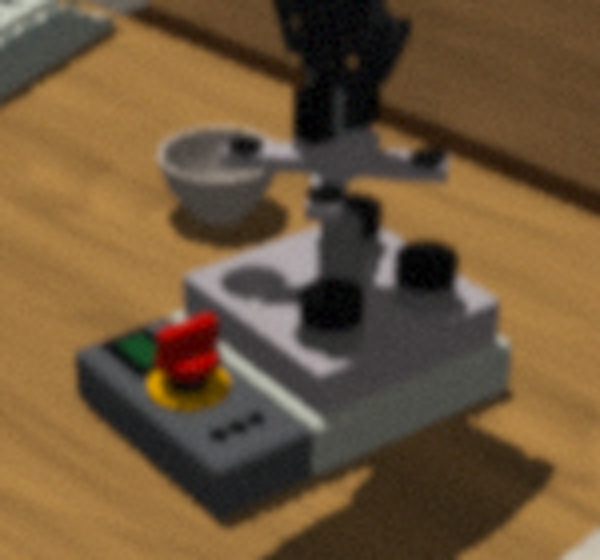

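Side view: the cross hangs level above the post at crop (339,230), three jars are seated, and pocket 2 is empty. Correcting by a few millimetres and going down onto the post.

Call:
apply_moves([
  [-0.19,-0.3,0,0],
  [0,0,0.5,0],
  [0,0,0.5,0],
  [0,0,0.3,0],
  [0,0,0,0],
])

```text
clock: 45.95
eef_pos: [0.5969, 0.0451, 0.2067]
tool_rot: [0.071, 0.997, -0.0, -0.003]
ft_force: [-0.8, 0.3, -4.2]
grip_width: 0.0233
grasp_force: 59.6
```

Call:
apply_moves([
  [0,0,0,0],
  [0,0,0,0],
  [0,0,0,0],
  [0,0,0,0],
  [0,0,0,0],
])

```text
clock: 46.37
eef_pos: [0.5988, 0.0454, 0.2102]
tool_rot: [0.071, 0.997, 0.0, 0.0]
ft_force: [0.1, 0.5, -3.5]
grip_width: 0.0229
grasp_force: 59.6
```

```bash
python3 - <<'E'
from h import *
go(.5984,.0461,.1741)
E
```

```text
pos [0.5988 0.0454 0.2102] yaw y 81.9 units [0.03 0.03 1.8 ] w 0.0229 F [ 0.1  0.5 -3.5] g 59.6 t 46.3667
```

Call:
apply_moves([
  [0.02,0.03,0.2,0],
  [0,0,0.2,0],
  [0,0,0.2,0],
  [0,0,0,0],
  [0,0,0,0],
])

```text
clock: 46.78
eef_pos: [0.5978, 0.046, 0.197]
tool_rot: [0.071, 0.997, -0.0, -0.001]
ft_force: [-1.2, -0.7, -3.6]
grip_width: 0.0233
grasp_force: 59.6
```

Call:
apply_moves([
  [0,0,0.15,0],
  [0,0,0.15,0],
  [0,0,0.1,0],
  [0,0,0,0],
  [0,0,0,0],
])

```text
clock: 47.2
eef_pos: [0.5981, 0.046, 0.1895]
tool_rot: [0.071, 0.997, -0.0, -0.0]
ft_force: [-0.8, -0.2, -3.2]
grip_width: 0.0232
grasp_force: 59.6
```

Call:
apply_moves([
  [0,0,0.15,0],
  [0,0,0.15,0],
  [0,0,0.1,0],
  [0,0,0,0],
  [0,0,0,0],
])

```text
clock: 47.62
eef_pos: [0.5981, 0.046, 0.1814]
tool_rot: [0.071, 0.997, -0.0, -0.0]
ft_force: [-0.1, -0.0, -3.5]
grip_width: 0.023
grasp_force: 59.6
```

Sliding freely, past the full-width part of the post.

Call:
apply_moves([
  [0,0,0.15,0],
  [0,0,0.1,0],
  [0,0,0.1,0],
  [0,0,0,0],
  [0,0,0,0],
])

```text
clock: 48.03
eef_pos: [0.5982, 0.046, 0.1745]
tool_rot: [0.071, 0.997, -0.0, -0.0]
ft_force: [-0.6, 0.4, -3.9]
grip_width: 0.023
grasp_force: 59.8
```

Call:
apply_moves([
  [0,0,0.05,0],
  [0,0,0.05,0],
  [0,0,0,0],
  [0,0,0,0],
  [0,0,0,0],
])

```text
clock: 48.45
eef_pos: [0.5984, 0.046, 0.1741]
tool_rot: [0.071, 0.997, 0.0, 0.001]
ft_force: [-3.3, -1.2, 5.9]
grip_width: 0.0234
grasp_force: 60.7
```

Contact came exactly at the shoulder height. Releasing and lifting.

Call:
apply_moves([
  [0,0,0,0],
  [0,0,0,0],
  [0,0,0,0],
  [0,0,0,0],
  [0,0,0,0],
], claw=0)

```text
clock: 48.87
eef_pos: [0.5983, 0.0461, 0.1725]
tool_rot: [0.071, 0.997, 0.0, -0.0]
ft_force: [-0.6, 0.0, -0.5]
grip_width: 0.0815
grasp_force: 0.0
```

Call:
apply_moves([
  [0,0,-0.3,0],
  [0,0,-0.7,0],
  [0,0,-1,0],
  [0,0,-1,0],
  [0,0,-1,0],
])

```text
clock: 49.28
eef_pos: [0.5981, 0.046, 0.2538]
tool_rot: [0.071, 0.997, -0.0, -0.0]
ft_force: [0.8, 0.1, 0.3]
grip_width: 0.0854
grasp_force: 0.0
```

Call:
apply_moves([
  [0.5,0,0,0],
  [1,0,0,0],
  [1,0,0,0],
  [1,0,0,0],
  [1,0,0,0],
])

```text
clock: 49.7
eef_pos: [0.5084, 0.0588, 0.2531]
tool_rot: [0.071, 0.997, 0.0, 0.0]
ft_force: [-0.6, -0.2, 0.2]
grip_width: 0.0853
grasp_force: 0.0
```

Call:
apply_moves([
  [1,0,0,0],
  [0.9,0,0,0],
  [0.5,0,0,0],
  [0,0,0,0],
  [0,0,0,0],
])

```text
clock: 50.12
eef_pos: [0.4622, 0.0656, 0.2534]
tool_rot: [0.071, 0.998, 0.0, 0.001]
ft_force: [0.2, 0.1, 0.8]
grip_width: 0.0855
grasp_force: 0.0
```

```bash
python3 - <<'E'
from h import *
go(.4625,.0655,.103)
c=ctop();s=bot.camera("side")
A=cv2.resize(c["image"][115:240,185:290],None,fx=3.8,fy=3.8,interpolation=2);B=cv2.resize(s["image"][110:250,190:330],None,fx=2.8,fy=2.8,interpolation=2)
o=np.zeros((475,800,3),np.uint8);o[:A.shape[0],:A.shape[1]]=A;o[:B.shape[0],402:402+B.shape[1]]=B
cv2.imwrite("pics/ts5.png",o)
e=np.array([np.cos(np.radians(-8.1)),np.sin(np.radians(-8.1))]);
w=bot.camera("wrist");cv2.imwrite("pics/w5.png",w["image"])
E
```

```text
pos [0.4622 0.0656 0.2534] yaw y 81.9 units [-0.   -0.01  7.52] w 0.0855 F [0.2 0.1 0.8] g 0.0 t 50.1167
```

View pics/ts5.png

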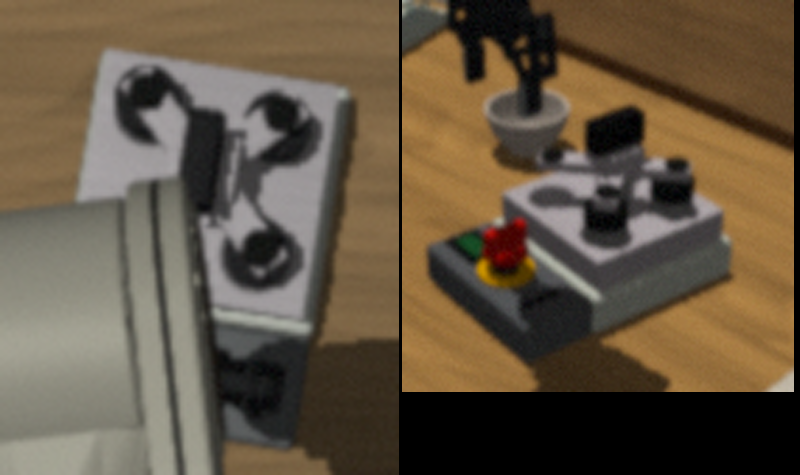

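The cross sits flat on the post with its arms over the jars: in the top crop the bar is centred at (205,160), and the side crop shows it level. Now descending onto the stop's bar.

Call:
apply_moves([
  [0,0,0.5,0],
  [0,0,1,0],
  [0,0,1,0],
  [0,0,1,0],
  [0,0,1,0],
], claw=0.4)

```text
clock: 50.68
eef_pos: [0.4625, 0.0654, 0.1616]
tool_rot: [0.071, 0.997, -0.0, 0.0]
ft_force: [0.8, -0.1, -0.6]
grip_width: 0.051
grasp_force: 0.0
```

Call:
apply_moves([
  [0,0,1,0],
  [0,0,0.8,0],
  [0,0,0.4,0],
  [0,0,0.2,0],
  [0,0,0,0],
])

```text
clock: 51.1
eef_pos: [0.4617, 0.0654, 0.114]
tool_rot: [0.071, 0.997, -0.0, -0.001]
ft_force: [-0.2, -0.1, 0.2]
grip_width: 0.0509
grasp_force: 0.0
```

Call:
apply_moves([
  [0,0,0.2,0],
  [0,0,0.2,0],
  [0,0,0,0],
  [0,0,0,0],
  [0,0,0,0],
])

```text
clock: 51.52
eef_pos: [0.4619, 0.0656, 0.1071]
tool_rot: [0.071, 0.997, 0.0, 0.0]
ft_force: [-0.3, -0.3, 0.5]
grip_width: 0.0513
grasp_force: 0.0
```

```bash
python3 - <<'E'
from h import *
go(.4625,.0655,.1055)
E
```

```text
pos [0.4619 0.0656 0.1071] yaw y 81.9 units [-0.03 -0.    0.08] w 0.0513 F [-0.3 -0.3  0.5] g 0.0 t 51.5167
```

Call:
apply_moves([
  [0,0,0.08,0],
  [0,0,0,0],
  [0,0,0,0],
  [0,0,0,0],
  [0,0,0,0],
], claw=1)

```text
clock: 51.93
eef_pos: [0.4617, 0.0669, 0.1054]
tool_rot: [0.07, 0.998, 0.002, -0.0]
ft_force: [-0.0, 4.2, 1.9]
grip_width: 0.0124
grasp_force: 61.5
```

Call:
apply_moves([
  [0,0,0,0],
  [0,0,0,0],
  [0,0,0,0],
  [0,0,0,0],
  [0,0,0,0],
])

```text
clock: 52.35
eef_pos: [0.4617, 0.0669, 0.1054]
tool_rot: [0.07, 0.998, 0.002, -0.0]
ft_force: [-0.4, 5.3, 0.9]
grip_width: 0.0121
grasp_force: 61.5
```

Call:
apply_moves([
  [0,0.06,0,0],
  [0,0,0,0.05],
  [0,0,0,0.1],
  [0,0,0,0.1],
  [0,0,0,0.1],
])

```text
clock: 52.77
eef_pos: [0.4618, 0.0675, 0.1053]
tool_rot: [0.253, 0.967, 0.001, -0.0]
ft_force: [-0.8, 4.4, 1.2]
grip_width: 0.0126
grasp_force: 61.5
```

Call:
apply_moves([
  [0,0,0,0.1],
  [0,0,0,0.1],
  [0,0,0,0.1],
  [0,0,0,0.1],
  [0,0,0,0.1],
])

```text
clock: 53.18
eef_pos: [0.4621, 0.068, 0.1054]
tool_rot: [0.495, 0.869, 0.001, -0.0]
ft_force: [-0.3, 5.2, 1.6]
grip_width: 0.0126
grasp_force: 61.5
```

Call:
apply_moves([
  [0,0,0,0.08],
  [0,0,0,0.08],
  [0,0,0,0],
  [0,0,0,0],
  [0,0,0,0],
])

```text
clock: 53.6
eef_pos: [0.4623, 0.0681, 0.1055]
tool_rot: [0.564, 0.826, 0.002, -0.0]
ft_force: [0.9, 6.0, 1.9]
grip_width: 0.0126
grasp_force: 61.5
```

```bash
python3 - <<'E'
from h import *
go(.4617,.0669,.1055);o=bot.get_obs();print(o["ft_torque"].round(2),o["tau"].round(2),o["joint_pos"].round(3))
E
```

```text
pos [0.4623 0.0681 0.1055] yaw y 21.3 units [-0.04 -0.05 -0.  ] w 0.0126 F [0.9 6.  1.9] g 61.5 t 53.6
[ 1.13  0.1  -0.05] [-2.480e+00 -3.538e+01  2.036e+01  2.200e-01 -1.590e+00 -3.000e-02] [ 0.144  0.299 -0.329  0.941  0.003  1.343]
```

Call:
apply_moves([
  [0,0,0,0.05],
  [0,0,0,0.04],
  [0,0,0,0.03],
  [0,0,0,0],
  [0,0,0,0],
])

```text
clock: 54.02
eef_pos: [0.4624, 0.0682, 0.1055]
tool_rot: [0.615, 0.789, 0.002, -0.0]
ft_force: [0.4, 6.1, 1.4]
grip_width: 0.0123
grasp_force: 61.5
```

```bash
python3 - <<'E'
from h import *
go(.4617,.0669,.1055);o=bot.get_obs();print(o["ft_torque"].round(2),o["tau"][-1].round(2))
E
```

```text
pos [0.4624 0.0682 0.1055] yaw y 14.1 units [-0.05 -0.05  0.  ] w 0.0123 F [0.4 6.1 1.4] g 61.5 t 54.0167
[ 1.18  0.08 -0.09] -0.02
```

Call:
apply_moves([
  [0,0,0,0.03],
  [0,0,0,0.03],
  [0,0,0,0],
  [0,0,0,0],
  [0,0,0,0],
])

```text
clock: 54.43
eef_pos: [0.4625, 0.0682, 0.1055]
tool_rot: [0.638, 0.77, 0.002, -0.0]
ft_force: [0.5, 5.3, 2.0]
grip_width: 0.0126
grasp_force: 61.8
```

```bash
python3 - <<'E'
from h import *
go(.4617,.0669,.1055);o=bot.get_obs();print(o["ft_torque"].round(2),o["tau"][-1].round(2))
E
```

```text
pos [0.4625 0.0682 0.1055] yaw y 10.6 units [-0.06 -0.05  0.  ] w 0.0126 F [0.5 5.3 2. ] g 61.8 t 54.4333
[1.11 0.09 0.64] 0.63
```

The torque rose from 0.09 to 0.64 N m, so the end stop is reached. Releasing and lifting straight up.

Call:
apply_moves([
  [0,0,0,0],
  [0,0,0,0],
  [0,0,0,0],
  [0,0,0,0],
  [0,0,0,0],
], claw=0.5)

```text
clock: 54.85
eef_pos: [0.4616, 0.0664, 0.105]
tool_rot: [0.64, 0.769, -0.0, 0.0]
ft_force: [0.6, -0.5, -0.0]
grip_width: 0.0424
grasp_force: 0.0
```

Call:
apply_moves([
  [0,0,-0.3,0],
  [0,0,-0.5,0],
  [0,0,-1,0],
  [0,0,-1,0],
  [0,0,-1,0],
])

```text
clock: 55.27
eef_pos: [0.4615, 0.0665, 0.1822]
tool_rot: [0.64, 0.769, -0.0, -0.0]
ft_force: [-0.0, 0.1, -0.5]
grip_width: 0.0426
grasp_force: 0.0
```

Call:
apply_moves([
  [0,0,-1,0],
  [0,0,-1,0],
  [0,0,-1,0],
  [0,0,-0.5,0],
  [0,0,0,0],
])

```text
clock: 55.68
eef_pos: [0.4633, 0.0668, 0.2543]
tool_rot: [0.64, 0.769, 0.002, 0.002]
ft_force: [0.1, 0.3, -0.2]
grip_width: 0.0426
grasp_force: 0.0
```

Call:
apply_moves([
  [0,0.5,0,0],
  [0,1,0,0],
  [0,1,0,0],
  [0,1,0,0],
  [0,1,0,0],
])

```text
clock: 56.1
eef_pos: [0.5511, 0.0832, 0.2494]
tool_rot: [0.64, 0.769, -0.001, -0.001]
ft_force: [-0.5, 0.6, -0.1]
grip_width: 0.0429
grasp_force: 0.0
```

```bash
python3 - <<'E'
from h import *
go(.4625,.0655)
c=ctop();s=bot.camera("side");w=bot.camera("wrist")
A=cv2.resize(c["image"][115:240,185:290],None,fx=3.1,fy=3.1,interpolation=2);B=cv2.resize(s["image"][110:250,190:330],None,fx=2.8,fy=2.8,interpolation=2)
o=np.zeros((600,800,3),np.uint8);o[:A.shape[0],:A.shape[1]]=A;o[:B.shape[0],402:402+B.shape[1]]=B
W=cv2.resize(w["image"][:300],None,fx=.66,fy=.66);o[395:395+W.shape[0],:W.shape[1]]=W
cv2.imwrite("pics/fin.png",o)
E
```

```text
pos [0.5511 0.0832 0.2494] yaw y 10.5 units [-0.07 -4.51  0.01] w 0.0429 F [-0.5  0.6 -0.1] g 0.0 t 56.1
```

View pics/fin.png

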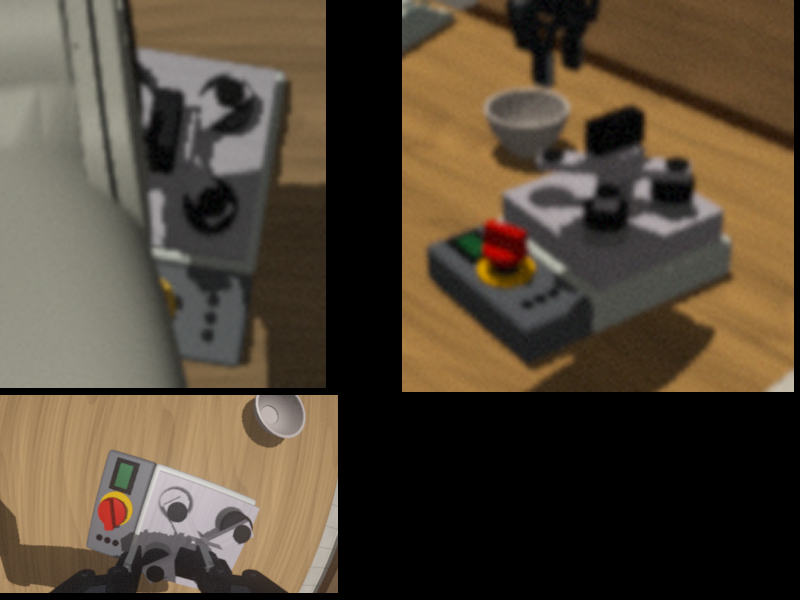

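The side view shows the stop's bar turned across the panel at (505,240), and the cross and jars in place. Nothing touches the robot. Handing in.

```bash
python3 -c "
from workcell import bot
print(bot.job_done())"
```

```text
the job is handed in; nothing more can be done
None
```

The job is handed in at about 56 s: I pressed the stop fully down, seated all three jars in pockets 0, 1 and 3, set the cross down on the post's shoulder after finding it knocked about 45 mm aside, and then turned the stop clockwise to its end. The hand-in call gave no verdict.

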